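# Set a trip collar against a limit switch

### The arm

A 6-joint arm with a two-finger parallel gripper is mounted at the origin on the work surface. World frame = base frame: x ahead of the robot, y to its left, z up, the work surface at z = 0. Lengths are in m, angles in rad, forces in N, time in s.
With the tool pointing down it reaches from about 0.275 to 0.725 m from the base axis. Payload 5.6 kg.
Tool frame: the origin (TCP) lies between the finger pads; the fingertips stand 25 mm ahead of it and the grasp point (between the pads) lies 6 mm ahead of it (arm.finger_overhang is the distance from the TCP to the fingertips, in m); z points along the fingers, y is the direction in which the jaws open and shut (so a half turn about z gives the same grasp; the last joint's range is limited). The gripper opens to 85 mm and grips with 20 to 120 N. Pads are 22 mm wide; open, the fingers measure 114 mm over their backs; the gripper's body (76 mm by 85 mm) begins 54 mm behind the grasp point. The pads swing forward as they close: fully open they stand 13 mm farther back than shut.
Start: joints at [-0.989, 0.255, 0.108, 0, -1.424, -0.285], TCP at [0.161, -0.526, 0.228] pointing down, gripper open.
Joint ranges: [-2.95, 2.95], [-1.21, 1.97], [-1.09, 1.5], [-2.87, 1.71], [-2.94, -0.07], [-3.05, 3.05]. Speed limits (rad/s): [2.57, 2.57, 3.14, 3.14, 3.14, 3.14].

### API

Orientations are given as [roll, pitch, yaw] about the fixed x, y, z axes, in that order (R = Rz(yaw) Ry(pitch) Rx(roll)).
In Python, from workcell import arm gives the robot as it stands.
- The arm moves only by the tool move_arm, never from a script. Its argument "steps" is a list of rows, each a list of 7 numbers: the shift along the tool's x, y, z as a fraction of full scale, then the turn, a rotation vector about the tool's x, y, z as a fraction of full scale, then the gripper's target within -1 to 1 (fully open at 1, half-way at 0, shut at -1). In form: [[x, y, z, rx, ry, rz, gripper], ...]. A call has 1 to 12 rows; each row is the pose to reach, as a shift and turn from the pose measured when the call began, along the tool's axes at that moment; what a row does not reach only later rows make up. Full scale, the value 1, is 75 cm for a shift and 2 rad for a turn. A row lasts 1/12 s, in which the tool goes at most 41.7 mm and 7.16 degrees, less where a joint would pass 70% of its speed; a pose out of reach is approached as far as the arm can. A call with a number of a shift or a turn outside -1 to 1 is refused whole. A call with a gripper value outside its range is refused whole. The fingers move at their own pace and stop on an object; "force" is the grip in N (left out, the last holds). Time passes only in rows, so rows that repeat a pose let the fingers close. It gives the time, the measured TCP pose, the force and the opening at its end, in the units of the state.
- arm.state(): the state, without advancing time (a new reading comes with each control period).
- arm.grab_frame(name): name is "side" or "top" or "wrist"; returns a dict with "color" (480x640x3 uint8, blue, green, red), "range_z" (480x640 float32, m along the optical axis (not along the pixel's ray), 0 where there is no reading), "fx", "fy", "cx", "cy" (pixels), "dist_coeffs" ([k1, k2, p1, p2, k3] as OpenCV has them; the pictures are not rectified), "rvec" (rotation vector, rad) and "tvec" (3), from world to camera coordinates, as OpenCV has them; the wrist camera has in their place "tool_from_camera" (4x4, takes a point from camera to tool coordinates, whose origin is the TCP and whose axes are the flange's). Camera axes: x right, y down, z forward; pixel columns grow to the right and rows downward; lengths in m; the calibration is good to about 2 mm. A picture is of the moment at which its call begins: read the wrist's pose just before it.
- arm.close_job(): hands the job in, once; it reports no verdict.
The state is a dict: "time": time; "joint_pos": joint angles; "dq": joint speeds; "effort": joint torques, N m; "tool_pos": TCP position; "eef_rot": TCP orientation; "contact_force": force on the tool from outside, world axes, zero at the start; "moment": the same for the moment, N m; "grip_width": finger opening in m.
Only numpy, scipy, OpenCV 4.12 (cv2) and the standard library are available. Lean on these libraries where they do the work, as an engineer would, in place of code of your own. Each camera call takes 0.05 s, during which the arm holds its last target.

### The job

On the switch-rod fixture, loosen the thumb screw of the trip collar by about half a turn, slide the collar along the rod towards the switch until it has pushed the switch's plunger fully home, and then tighten the screw again until it stops so that the collar stays there. Feel for the plunger: do not shove the switch along its rail, and leave the other things on the bench where they are.

Things in the scene. Friction and masses are not known exactly. Their poses are not given: they have to be found in the camera images.
- fixture: Bolted-down switch-rod fixture: aluminium base plate 130 x 360 x 16 mm (local x, y, z), origin at the centre of its underside, z up. Grey posts (40 x 24 mm, top 128 mm above the bench) at local y = -150 and +150 mm carry a steel rod along local y, with the trip collar on it and, towards +y, the grey limit switch under the rod on a rail.
- rod_mid (a point): Middle of the round steel rod, on its axis, 110 mm above the fixture's origin; axes as the fixture's, the rod runs along local y. The rod is 16 mm in diameter. The collar on it is dark steel, 50 mm in diameter, 30 mm long.
- trip_collar (a joint): Middle of the trip collar along the rod from point rod_mid (m, local y, + towards the switch; its ends are 15 mm either side). Range -0.085 to 0.075; starts at -0.075 to -0.045. It cannot turn on the rod. With the screw loose it slides with about 8 N of friction and stays where it is left, also against the plunger's spring; tight, it is locked (about 30 N).
- screw_head (a point): Centre of the thumb screw's head, on the screw's axis, 60 mm from the rod's axis. Local z: outward along the screw, which stands radially in the collar, leaning 35 deg from vertical towards the fixture's -x. The head is a steel bar 38 mm long (local x), 10 mm thick (y), 22 mm high (z, 11 mm each way) and turns with the screw. Below: 24 mm of neck (20 mm in diameter at most), then collar.
- screw (a joint): Angle of the thumb screw (rad): 0 is tight against its stop; it grows as the screw is loosened, anticlockwise seen from outside onto the head, up to 4.2. It starts between 0 and 0.25. The collar comes free at about 1.9. 0.15 N m turns it when loose, about 0.3 N m when tight.
- plunger (a joint): How far the switch's steel plunger (10 mm in diameter, axis 17 mm below the rod's) is pushed in (m): 0 free, 0.008 fully home at a hard stop; spring 1 N at first, 2 N at the end. It points to local -y, so the collar's +y face meets it. Where it stands differs each time and is not measured: its free tip is at local y = 15 to 60 mm, to be felt or seen.
- switch_slip (a joint): How far the switch has been shoved along its rail (m, towards local +y): 0 at the start wherever it stands. Its grey housing is 40 x 50 mm (x, y), its top 99 mm above the bench, and begins 12 mm beyond the free plunger's tip. About 30 N on the plunger shoves it.
- holder: Bystander: a loose steel tool holder, 62 mm in diameter, 62 mm high, origin at the centre of its underside.
- can: Bystander: a grey can, 52 mm in diameter, 85 mm high, origin at the centre of its underside.
- gauge: Bystander: a steel gauge block 70 x 30 x 30 mm, origin at the centre of its underside.

How it is judged:
By the outcome, as a careful person would: the job done as asked, in the order asked, and still so for the second after the job is handed in, with the robot touching nothing.
It also fails if it takes over 72 s, if anything falls off the work surface, if the arm or the gripper's body presses on something with over 40 N, if the wrist force passes 120 N, or if a joint passes its speed limit or range.

## Working session

There is one attempt and no reset: what is moved stays moved. The work goes in short steps, Python scripts to look and compute and a tool call to move; the robot and the scene stay as the last step left them, time stands still between calls to the robot, and variables do not carry over. Pictures are saved under pics/ and viewed, and the job is handed in when it is done.

Besides the shell and the picture viewer there is one more tool, called after "Call:" in YAML: its name, and indented under it one key for each argument. move_arm: Moves the arm, as the interface text tells. Shift numbers are shares of 75 cm and turn numbers shares of 2 rad, none past 1 either way. Its arguments: {"type":"object","properties":{"steps":{"type":"array","items":{"type":"array","items":{"type":"number"}}},"force":{"type":"number"}},"required":["steps"]}

```bash
ls -la; mkdir -p pics
python3 - <<'E'
from workcell import arm
import cv2,numpy as np
s=arm.state();print(s)
for n in ["top","side"]:
    f=arm.grab_frame(n); cv2.imwrite(f"pics/{n}0.png",f["color"])
    np.savez(f"pics/{n}0.npz",**{k:v for k,v in f.items()})
    print({k:v for k,v in f.items() if k not in("color","range_z")})
E
```

```text
total 12
drwxr-xr-x  3 agent agent 4096 Dec  7 04:53 .
drwxr-xr-x 23 root  root  4096 Dec  7 04:53 ..
drwxr-xr-x  2 agent agent 4096 Dec  7 04:53 pics
{'time': 0.0, 'joint_pos': array([-9.89410613e-01,  2.55710277e-01,  1.06967331e-01, -4.86590391e-04,
       -1.42389597e+00, -2.84573666e-01]), 'dq': array([ 0.00188208,  0.00024618, -0.00021079, -0.00184591, -0.00036124,
        0.00170455]), 'effort': array([ 7.36945003e-04, -3.86631024e+01,  2.37935829e+01,  5.36494195e+00,
       -6.08847302e-03,  2.36460869e-05]), 'tool_pos': array([ 0.16074903, -0.52544   ,  0.22709864]), 'eef_rot': array([ 3.13968905e+00, -5.54444897e-05, -2.84485222e+00]), 'contact_force': array([ 0.4090806 , -0.57708508, -0.07944331]), 'moment': array([ 0.04091276, -0.03102238,  0.04151342]), 'grip_width': 0.08521770138873558}
{'fx': 602.3823784668634, 'fy': 602.3823784668634, 'cx': 317.677237185861, 'cy': 240.3835499213488, 'dist_coeffs': array([-0.04311173,  0.        ,  0.        ,  0.        ,  0.        ]), 'rvec': array([ 2.17886972, -2.18397178,  0.09468458]), 'tvec': array([-0.01577131,  0.64471897,  1.58236378])}
{'fx': 555.2081168994064, 'fy': 555.2081168994064, 'cx': 322.8732264615799, 'cy': 236.2948078904018, 'dist_coeffs': array([-0.00177923,  0.        ,  0.        ,  0.        ,  0.        ]), 'rvec': array([ 0.07541119, -2.84282084,  1.29852851]), 'tvec': array([0.61281683, 0.12803704, 1.2887568 ])}
```

View pics/top0.png

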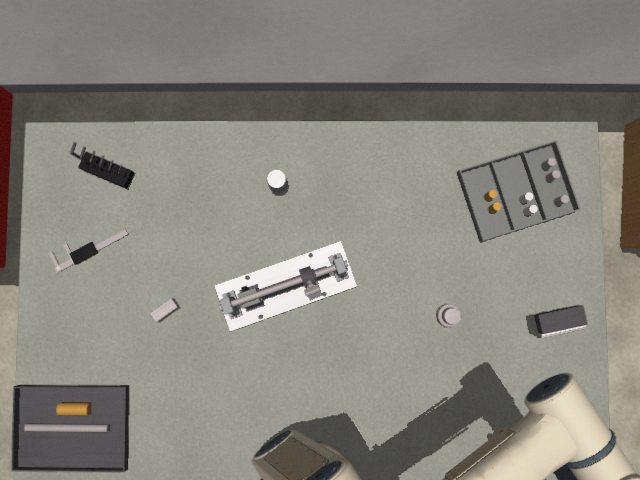

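View pics/side0.png

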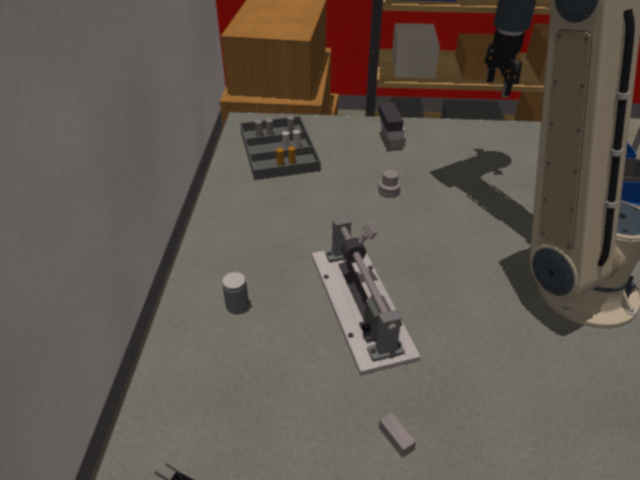

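The top view shows the fixture plate with corners near (215,285), (341,242), (357,286) and (231,330). The collar is at about (308,276), its screw head at (313,292), leaning towards the robot, and the switch is at about (247,297). The can is at (277,182), the gauge at (164,310) and the holder at (449,316).

```bash
cat > h.py <<'E'
import numpy as np, cv2
from scipy.spatial.transform import Rotation as R
def KD(f):
    return np.array([[f['fx'],0,f['cx']],[0,f['fy'],f['cy']],[0,0,1.]]),np.array(f['dist_coeffs'],float)
def campts(f,uv,z):
    K,D=KD(f); uv=np.asarray(uv,float).reshape(-1,1,2)
    n=cv2.undistortPoints(uv,K,D).reshape(-1,2)
    return np.c_[n*np.asarray(z)[:,None],z]
def world(f,uv,z=None):
    uv=np.asarray(uv,float).reshape(-1,2)
    if z is None: z=f['range_z'][uv[:,1].round().astype(int),uv[:,0].round().astype(int)]
    p=campts(f,uv,z); Rm=cv2.Rodrigues(np.array(f['rvec']))[0]
    return (p-np.array(f['tvec']).ravel())@Rm
def plane(f,uv,h):  # intersect rays with world z=h
    uv=np.asarray(uv,float).reshape(-1,2)
    Rm=cv2.Rodrigues(np.array(f['rvec']))[0]; c=-Rm.T@np.array(f['tvec']).ravel()
    d=campts(f,uv,np.ones(len(uv)))@Rm
    t=(h-c[2])/d[:,2]; return c+d*t[:,None]
def proj(f,P):
    K,D=KD(f); return cv2.projectPoints(np.asarray(P,float).reshape(-1,1,3),np.array(f['rvec']),np.array(f['tvec']),K,D)[0].reshape(-1,2)
E
python3 - <<'E'
from h import *
f=dict(np.load('pics/top0.npz')); g=f['color']
m=(g.min(2)>215).astype(np.uint8); m[:230]=0;m[340:]=0;m[:,:205]=0;m[:,365:]=0
ys,xs=np.nonzero(m); uv=np.c_[xs,ys]
hull=cv2.convexHull(uv.astype(np.float32)).reshape(-1,2)
W=plane(f,hull,0.016)[:,:2]
r=cv2.minAreaRect((W*1000).astype(np.float32)); print(r); print(cv2.boxPoints(r))
w=world(f,uv); print('z plate',np.median(w[:,2]))
for z0,z1 in((.09,.2),):
    Y,X=np.mgrid[230:340,205:365]; uv=np.c_[X.ravel(),Y.ravel()]; w=world(f,uv); k=w[:,2]>.04
    np.save('pics/topw.npy',np.c_[uv[k],w[k]])
    print(w[:,2].max(),k.sum())
for n,uv in dict(can=(277,180),gauge=(164,310),holder=(449,314)).items(): print(n,world(f,[uv]))
E
python3 - <<'E'
import cv2
for n,(x,y,w,h) in dict(top0=(200,225,170,120),side0=(300,205,130,170)).items():
    i=cv2.imread(f'pics/{n}.png')[y:y+h,x:x+w]; cv2.imwrite(f'pics/{n}c.png',cv2.resize(i,None,fx=3.5 if n=='side0' else 4.5,fy=3.5 if n=='side0' else 4.5,interpolation=cv2.INTER_CUBIC))
E
```

```text
((524.675048828125, 70.06010437011719), (128.19345092773438, 358.8331298828125), 19.3520565032959)
[[ 404.7462    218.09985 ]
 [ 523.6534   -120.45933 ]
 [ 644.6039    -77.979645]
 [ 525.6967    260.57953 ]]
z plate 0.018028601388393878
1.6301040528730297 1710
can [[0.79836616 0.08852961 0.07967218]]
gauge [[0.46057465 0.3887727  0.03437759]]
holder [[ 0.44922934 -0.35792883  0.05990739]]
```

View pics/top0c.png

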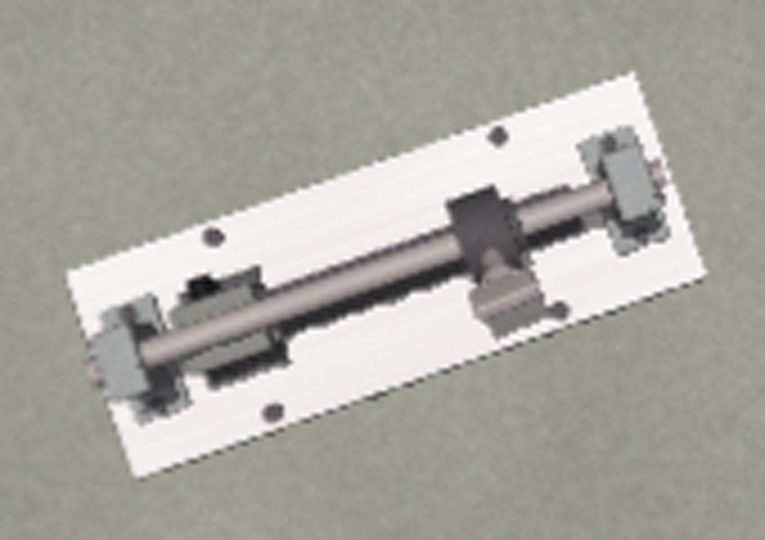

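View pics/side0c.png

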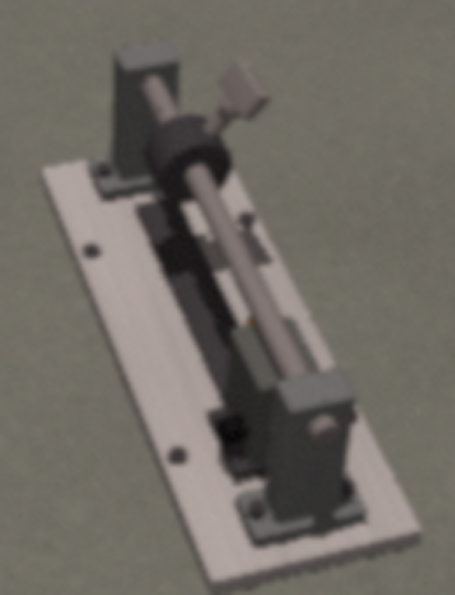

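```bash
cat >> h.py <<'E'
YAW=np.deg2rad(19.35); O=np.array([0.5247,0.0701,0]); RF=R.from_euler('z',YAW).as_matrix()
def loc(P): return (np.asarray(P)-O)@RF
def wld(L): return np.asarray(L)@RF.T+O
E
python3 - <<'E'
from h import *
f=dict(np.load('pics/top0.npz'))
z=lambda u,v:(200+u/4.5,225+v/4.5)
def q(n,u,v,h): print(n,loc(plane(f,[z(u,v)],h)).round(4))
q('collar near edge L',455,235,.125);q('collar top L',450,205,.135);q('collar top R',497,187,.135);q('collar R',525,230,.125)
q('housing edge top R',262,290,.099);q('housing edge top R',278,345,.099)
q('housing L',185,360,.099)
hz=.110+.060*np.cos(np.deg2rad(35)); print('head z',hz)
q('head c?',505,300,hz+.01)
q('rod left',150,352,.118);q('rod right',600,198,.118); q('post1',120,355,.128);q('post2',630,180,.128)
# depth points
A=np.load('pics/topw.npy');L=loc(A[:,2:]); k=(L[:,2]<.2)
A=A[k];L=L[k]
h=(L[:,0]<-.015)&(L[:,1]<0)&(L[:,1]>-.11)&(L[:,2]>.1)
print('head pts',h.sum(),L[h].mean(0),L[h].min(0),L[h].max(0))
s=(abs(L[:,0])<.02)&(L[:,2]<.102)&(L[:,2]>.085)&(L[:,1]>0)
print('switch',s.sum(),L[s].min(0),L[s].max(0))
E
```

```text
collar near edge L [[ 0.0036 -0.0494  0.125 ]]
collar top L [[ 0.0198 -0.0524  0.135 ]]
collar top R [[ 0.0205 -0.0801  0.135 ]]
collar R [[-0.0068 -0.0869  0.125 ]]
housing edge top R [[0.0114 0.0638 0.099 ]]
housing edge top R [[-0.0208  0.0654  0.099 ]]
housing L [[-0.0113  0.1174  0.099 ]]
head z 0.1591491226573395
head c? [[-0.0395 -0.0638  0.1691]]
rod left [[-0.001  0.132  0.118]]
rod right [[-0.0038 -0.1323  0.118 ]]
post1 [[0.0027 0.1468 0.128 ]]
post2 [[-1.000e-04 -1.509e-01  1.280e-01]]
head pts 167 [-0.03003633 -0.06391413  0.15870474] [-0.04382402 -0.08452795  0.11148552] [-0.01508612 -0.04451545  0.17734974]
switch 129 [-0.01991687  0.06876694  0.08549182] [0.01980909 0.1392727  0.10187706]
```

Fixture: centre about (0.525, 0.070), yaw 19.35°. Collar at about -66 mm, and the switch housing starts at about +65 mm, so the plunger's free tip is near +53 mm. Next I'll plan an approach along the screw axis.

```bash
cat >> h.py <<'E'
A35=np.deg2rad(35)
def toolR(phi):  # screw-bar angle phi (screw-positive, seen from outside); phi=0: tool x along +local y (J6 low branch)
    zs=np.array([-np.sin(A35),0,np.cos(A35)])
    x=R.from_rotvec(phi*zs).apply([0,1.,0]); z=-zs; y=np.cross(z,x)
    return RF@np.c_[x,y,z]
def headL(yc,r=.06): return np.array([-r*np.sin(A35),yc,.110+r*np.cos(A35)])
def rel(s,p,Rt):
    Rc=R.from_euler('xyz',s['eef_rot']).as_matrix()
    d=Rc.T@(np.asarray(p)-s['tool_pos'])/.75; w=R.from_matrix(Rc.T@Rt).as_rotvec()/2
    return d.round(4),w.round(4)
def cur(s):
    Rc=R.from_euler('xyz',s['eef_rot']).as_matrix(); L=loc(s['tool_pos'])
    x=RF.T@Rc
    return L,x
E
python3 - <<'E'
from h import *
from workcell import arm
s=arm.state()
f=arm.grab_frame('wrist'); print(f['tool_from_camera'].round(4),f['fx'],f['dist_coeffs'])
for r in (.06+.14,):
    p=wld(headL(-.066,r)); print('target',p)
    for phi in(-2.4,-1.2,0.): print(phi,rel(s,p,toolR(phi)))
    print(rel(s,p,toolR(np.pi)))
E
```

```text
[[-7.000e-04 -9.543e-01 -2.988e-01  7.630e-02]
 [ 1.000e+00 -7.000e-04 -1.000e-04  1.000e-03]
 [-1.000e-04 -2.988e-01  9.543e-01 -1.457e-01]
 [ 0.000e+00  0.000e+00  0.000e+00  1.000e+00]] 407.8752534173957 [-0.09312897  0.          0.          0.          0.        ]
target [ 0.43833303 -0.03018132  0.27383041]
-2.4 (array([-0.5471,  0.5235, -0.0613]), array([ 0.3509, -0.162 , -1.1319]))
-1.2 (array([-0.5471,  0.5235, -0.0613]), array([-0.4155, -0.0703,  1.3081]))
0.0 (array([-0.5471,  0.5235, -0.0613]), array([-0.2421, -0.2337,  0.7387]))
(array([-0.5471,  0.5235, -0.0613]), array([ 0.2362, -0.2448, -0.7786]))
```

Call:
move_arm:
  steps:
    - [-0.547,0.5235,-0.0613,-0.2421,-0.2337,0.7387,1]
    - [-0.547,0.5235,-0.0613,-0.2421,-0.2337,0.7387,1]
    - [-0.547,0.5235,-0.0613,-0.2421,-0.2337,0.7387,1]
    - [-0.547,0.5235,-0.0613,-0.2421,-0.2337,0.7387,1]
    - [-0.547,0.5235,-0.0613,-0.2421,-0.2337,0.7387,1]
    - [-0.547,0.5235,-0.0613,-0.2421,-0.2337,0.7387,1]
    - [-0.547,0.5235,-0.0613,-0.2421,-0.2337,0.7387,1]
    - [-0.547,0.5235,-0.0613,-0.2421,-0.2337,0.7387,1]
    - [-0.547,0.5235,-0.0613,-0.2421,-0.2337,0.7387,1]
    - [-0.547,0.5235,-0.0613,-0.2421,-0.2337,0.7387,1]
    - [-0.547,0.5235,-0.0613,-0.2421,-0.2337,0.7387,1]
    - [-0.547,0.5235,-0.0613,-0.2421,-0.2337,0.7387,1]

```text
time: 1.15
tool_pos: [0.3904, -0.117, 0.2656]
eef_rot: [2.603, 0.057, 2.101]
contact_force: [1.4, 0.3, 0.4]
grip_width: 0.0854
```

Run:
```python
from h import *
from workcell import arm
s=arm.state(); print(s['time'],s['joint_pos'].round(3),s['tool_pos'])
print(rel(s,wld(headL(-.066,.2)),toolR(0)))
```

```text
1.15 [-0.216 -0.275 -0.317 -0.357 -1.11  -2.287] [ 0.3903882  -0.11696955  0.26563507]
(array([0.0668, 0.1051, 0.0457]), array([-0.0332, -0.0286,  0.0962]))
```

Call:
move_arm:
  steps:
    - [0.0668,0.1051,0.0457,-0.0332,-0.0286,0.0962,1]
    - [0.0668,0.1051,0.0457,-0.0332,-0.0286,0.0962,1]
    - [0.0668,0.1051,0.0457,-0.0332,-0.0286,0.0962,1]
    - [0.0668,0.1051,0.0457,-0.0332,-0.0286,0.0962,1]
    - [0.0668,0.1051,0.0457,-0.0332,-0.0286,0.0962,1]
    - [0.0668,0.1051,0.0457,-0.0332,-0.0286,0.0962,1]

```text
time: 1.65
tool_pos: [0.4378, -0.0277, 0.2733]
eef_rot: [2.531, 0.0, 1.915]
contact_force: [0.8, -0.4, 0.2]
grip_width: 0.0857
```

Run:
```python
from h import *
from workcell import arm
s=arm.state(); print(s['time'],s['joint_pos'].round(3),s['tool_pos'],s['contact_force'],s['moment'])
print(rel(s,wld(headL(-.066,.2)),toolR(0)))
f=arm.grab_frame('wrist'); np.savez('pics/w1.npz',tool_pos=s['tool_pos'],eef=s['eef_rot'],**f)
cv2.imwrite('pics/w1.png',f['color'])
```

```text
1.65 [ 0.246 -0.367 -0.492 -0.075 -0.839 -3.01 ] [ 0.43780687 -0.02769624  0.27325579] [ 0.84929468 -0.44618785  0.24937615] [-0.62786903  1.60845755  0.00180668]
(array([-0.0034,  0.0001, -0.0009]), array([-0.0004, -0.0018,  0.0029]))
```

View pics/w1.png

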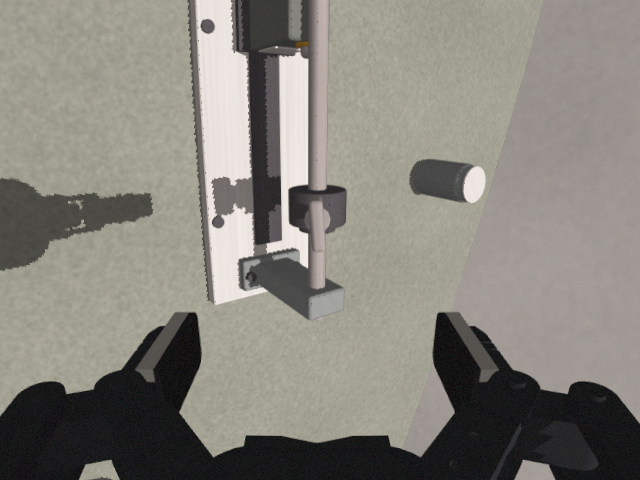

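Run:
```python
import cv2,numpy as np
f=dict(np.load('pics/w1.npz'));i=f['color']
c=np.hstack([cv2.resize(i[170:270,260:380],None,fx=5,fy=5,interpolation=cv2.INTER_CUBIC)])
cv2.imwrite('pics/w1c.png',c)
c=cv2.resize(i[0:100,220:340],None,fx=5,fy=5,interpolation=cv2.INTER_CUBIC); cv2.imwrite('pics/w1d.png',c)
z=f['range_z']; np.set_printoptions(linewidth=200); print(z[180:262:3,296:342:3].round(3))
```

```text
[[0.445 0.447 0.449 0.453 0.345 0.34  0.339 0.338 0.34  0.341 0.345 0.492 0.495 0.497 0.498 0.503]
 [0.446 0.448 0.451 0.452 0.345 0.341 0.34  0.338 0.34  0.341 0.346 0.492 0.495 0.496 0.501 0.504]
 [0.354 0.354 0.356 0.355 0.346 0.342 0.34  0.339 0.34  0.34  0.347 0.356 0.356 0.356 0.356 0.355]
 [0.34  0.34  0.34  0.339 0.342 0.341 0.341 0.34  0.341 0.342 0.342 0.342 0.342 0.342 0.341 0.342]
 [0.332 0.33  0.328 0.328 0.329 0.328 0.328 0.328 0.328 0.328 0.328 0.328 0.329 0.331 0.331 0.334]
 [0.333 0.331 0.327 0.327 0.326 0.324 0.296 0.293 0.326 0.326 0.325 0.327 0.328 0.329 0.334 0.334]
 [0.333 0.331 0.329 0.327 0.327 0.287 0.285 0.285 0.288 0.326 0.327 0.328 0.33  0.33  0.333 0.335]
 [0.333 0.33  0.33  0.327 0.328 0.28  0.28  0.28  0.281 0.329 0.327 0.328 0.33  0.331 0.332 0.336]
 [0.334 0.332 0.329 0.329 0.283 0.281 0.281 0.28  0.281 0.328 0.329 0.33  0.329 0.332 0.332 0.336]
 [0.334 0.332 0.331 0.33  0.328 0.281 0.279 0.282 0.282 0.305 0.328 0.33  0.331 0.333 0.335 0.338]
 [0.335 0.333 0.332 0.331 0.304 0.281 0.281 0.282 0.281 0.302 0.304 0.33  0.332 0.335 0.335 0.339]
 [0.337 0.3
[... 972 characters left out ...]
0.527]
 [0.465 0.468 0.471 0.474 0.36  0.357 0.289 0.289 0.288 0.289 0.513 0.516 0.52  0.52  0.523 0.529]
 [0.468 0.468 0.472 0.475 0.361 0.357 0.291 0.288 0.288 0.289 0.512 0.516 0.519 0.522 0.525 0.528]
 [0.458 0.469 0.472 0.473 0.362 0.358 0.291 0.29  0.29  0.29  0.515 0.517 0.521 0.522 0.527 0.53 ]
 [0.455 0.457 0.473 0.477 0.364 0.359 0.357 0.355 0.357 0.36  0.517 0.519 0.521 0.524 0.528 0.531]
 [0.455 0.458 0.476 0.478 0.365 0.36  0.359 0.358 0.358 0.361 0.517 0.52  0.524 0.525 0.529 0.532]
 [0.456 0.46  0.476 0.479 0.366 0.361 0.358 0.358 0.36  0.361 0.516 0.522 0.526 0.529 0.53  0.533]
 [0.437 0.46  0.476 0.48  0.367 0.362 0.361 0.359 0.361 0.362 0.52  0.521 0.523 0.529 0.531 0.534]]
```

View pics/w1c.png

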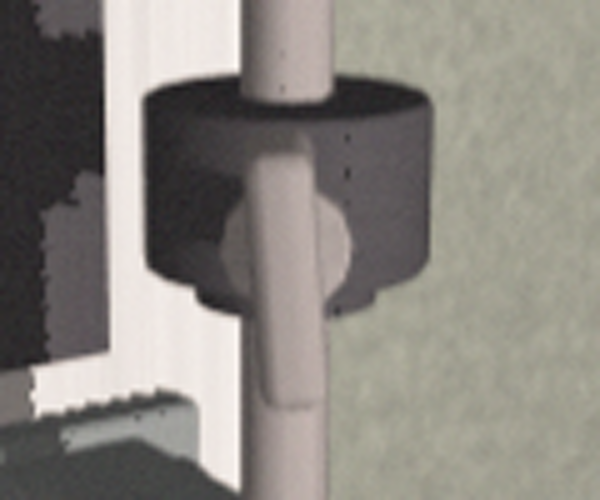

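View pics/w1d.png

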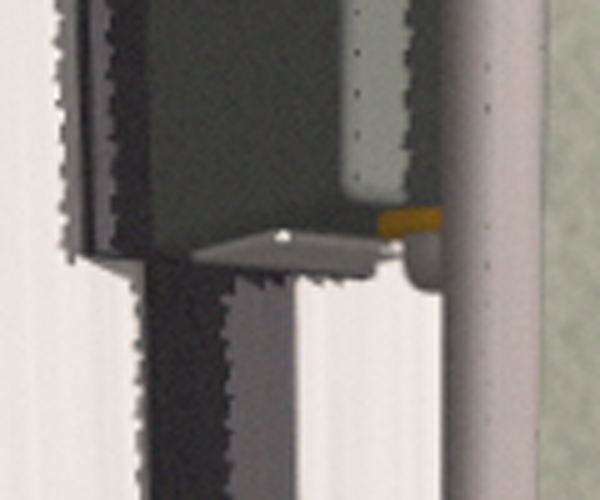

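Wrist view: the bar's top face runs from (313,201) to (320,251), nearly along the rod. A 20 mm flange sits right under the head, so the fingertips must stay within the head's height. The plunger tip is at about (304,57), beside the amber ring. Now measuring these.

```bash
cat >> h.py <<'E'
def wpts(f,uv):
    uv=np.asarray(uv).reshape(-1,2); z=f['range_z'][uv[:,1].astype(int),uv[:,0].astype(int)]
    p=campts(f,uv,z); T=f['tool_from_camera']; p=p@T[:3,:3].T+T[:3,3]
    Rc=R.from_euler('xyz',f['eef']).as_matrix(); return p@Rc.T+f['tool_pos'],z
ZS=np.array([-np.sin(A35),0,np.cos(A35)])
def toscrew(L): # local -> (along rod y, u perp, radial)
    q=L-np.array([0,0,.110]); u=np.cross(ZS,[0,1,0]); return np.c_[q[:,1],q@u,q@ZS]
def wray(f,uv,h_local_plane):  # ray meets plane radial==h
    n=campts(f,uv,np.ones(len(uv))); T=f['tool_from_camera']; Rc=R.from_euler('xyz',f['eef']).as_matrix()
    d=(n@T[:3,:3].T)@Rc.T; c=Rc@T[:3,3]+f['tool_pos']
    cl=toscrew(loc(c)[None])[0]; dl=toscrew(loc(c+d))-cl
    t=(h_local_plane-cl[2])/dl[:,2]; return cl+dl*t[:,None]
E
python3 - <<'E'
from h import *
f=dict(np.load('pics/w1.npz'))
Y,X=np.mgrid[195:256,300:340]; uv=np.c_[X.ravel(),Y.ravel()]
P,z=wpts(f,uv); S=toscrew(loc(P)); k=(z>.2)&(z<.2935)&(S[:,2]>.06)
S1=S[k]; print(k.sum(),S1.min(0),S1.max(0),np.median(S1,0))
r=cv2.minAreaRect((S1[:,:2]*1000).astype(np.float32)); print(r)
c=S1[:,:2]-S1[:,:2].mean(0); w,v=np.linalg.eigh(c.T@c); print(v[:,1],np.degrees(np.arctan2(v[1,1],v[0,1])))
# corners from zoomed crop
q=np.array([(247,155),(310,152),(325,400),(268,405)])/5+[260,170]
C=wray(f,q,.071); print(C.round(4),C.mean(0))
# flange, collar, rod
k=(z>.300)&(z<.308)&(S[:,2]>.04)&(S[:,2]<.055); print('flange',k.sum(),S[k].min(0),S[k].max(0))
Y,X=np.mgrid[60:180,300:340]; uv=np.c_[X.ravel(),Y.ravel()]; P,z=wpts(f,uv);L=loc(P);k=(L[:,2]>.1)&(L[:,2]<.13); print('rod x',np.median(L[k],0),L[k].min(0),L[k].max(0))
# collar +y end: top pixels
Y,X=np.mgrid[180:240,285:350]; uv=np.c_[X.ravel(),Y.ravel()]; P,z=wpts(f,uv);S=toscrew(loc(P));rr=np.hypot(S[:,1],S[:,2]);k=(rr>.022)&(rr<.028)&(z>.2); print('collar y',np.percentile(S[k,0],[1,5,50,95,99]))
# plunger tip
for u,v in ((420,265),(430,285),(420,220)):
    p=np.array([[220+u/5,v/5]]); P,z=wpts(f,p); print(u,v,z,loc(P))
E
```

```text
744 [-0.07988665 -0.00583497  0.06010691] [-0.04265913  0.00632312  0.07307296] [-6.00153186e-02  6.00649842e-05  7.00604870e-02]
((-61.302337646484375, 0.12871074676513672), (37.26219177246094, 9.974785804748535), 4.611711025238037)
[-0.99682114 -0.07967187] -175.4302950355571
[[-0.0437  0.0053  0.071 ]
 [-0.0433 -0.0033  0.071 ]
 [-0.0791 -0.0058  0.071 ]
 [-0.0798  0.0023  0.071 ]] [-0.06148091 -0.00037291  0.071     ]
flange 186 [-0.06953054 -0.00970486  0.04450085] [-0.05341076  0.00975507  0.05152262]
rod x [-0.00447083  0.01074774  0.11575462] [-0.00897803 -0.03939066  0.10488343] [0.00734217 0.05548442 0.11976696]
collar y [-0.07612673 -0.07472876 -0.05826053 -0.04715816 -0.04671333]
420 265 [0.32454896] [[-0.00365273  0.06230018  0.09564681]]
430 285 [0.32727426] [[-0.00123409  0.05945384  0.09493513]]
420 220 [0.31935528] [[-0.0055392   0.06871198  0.09853798]]
```

```bash
cat >> h.py <<'E'
def st(s):
    L=loc(s['tool_pos']); S=toscrew(L[None])[0]
    Rc=RF.T@R.from_euler('xyz',s['eef_rot']).as_matrix()
    u=np.cross(ZS,[0,1,0]); phi=np.arctan2(Rc[:,0]@u,Rc[:,0]@[0,1,0]); tilt=np.degrees(np.arccos(-Rc[:,2]@ZS))
    F=RF.T@s['contact_force']; M=RF.T@s['moment']
    print('t %.2f'%s['time'],'y/u/r mm',(S*1000).round(2),'phi %.4f tilt %.2f'%(phi,tilt),'F y,u,r',np.array([F[1],F@u,F@ZS]).round(1),'M about screw %.3f'%(M@ZS),'M',M.round(2),'grip %.4f'%s['grip_width'],'J6 %.3f J5 %.3f'%(s['joint_pos'][5],s['joint_pos'][4]))
def tgt(s,y,u,r,phi):
    U=np.cross(ZS,[0,1,0]); p=wld(np.array([0,y,.110])+u*U+r*ZS); d,w=rel(s,p,toolR(phi)); print('row',list(d),list(w))
E
python3 - <<'E'
from h import *
from workcell import arm
s=arm.state(); st(s); print(arm.finger_overhang)
tgt(s,-.0614,0,.11,.08); tgt(s,-.0614,0,.08,.08)
E
```

```text
t 1.70 y/u/r mm [-64.92   0.33 199.73] phi 0.0034 tilt 0.11 F y,u,r [ 0.   0.3 -0.3] M about screw -0.048 M [ 0.01  1.73 -0.05] grip 0.0856 J6 -3.009 J5 -0.840
0.025
row [np.float64(0.0045), np.float64(0.0005), np.float64(0.1196)] [np.float64(-0.0003), np.float64(-0.0009), np.float64(-0.0383)]
row [np.float64(0.0044), np.float64(0.0006), np.float64(0.1596)] [np.float64(-0.0003), np.float64(-0.0009), np.float64(-0.0383)]
```

Call:
move_arm:
  steps:
    - [0.0045,0.0005,0.04,0,-0.0009,-0.0383,0]
    - [0.0045,0.0005,0.08,0,-0.0009,-0.0383,0]
    - [0.0045,0.0005,0.12,0,-0.0009,-0.0383,0]
    - [0.0045,0.0005,0.12,0,-0.0009,-0.0383,0]
    - [0.0045,0.0005,0.13,0,-0.0009,-0.0383,0]
    - [0.0045,0.0005,0.14,0,-0.0009,-0.0383,0]
    - [0.0045,0.0005,0.15,0,-0.0009,-0.0383,0]
    - [0.0045,0.0005,0.159,0,-0.0009,-0.0383,0]
    - [0.0045,0.0005,0.159,0,-0.0009,-0.0383,0]

```text
time: 2.45
tool_pos: [0.5015, -0.0033, 0.1749]
eef_rot: [2.534, 0.045, 1.973]
contact_force: [-0.7, -0.7, -0.3]
grip_width: 0.0426
```

Run:
```python
from h import *
from workcell import arm
s=arm.state(); st(s); tgt(s,-.0614,0,.08,.08)
f=arm.grab_frame('wrist'); np.savez('pics/w2.npz',tool_pos=s['tool_pos'],eef=s['eef_rot'],**f)
cv2.imwrite('pics/w2.png',f['color'])
```

```text
t 2.45 y/u/r mm [-61.6    0.62  79.73] phi 0.0792 tilt 0.10 F y,u,r [-0.4  0.9  0.3] M about screw -0.014 M [0.08 1.73 0.04] grip 0.0426 J6 -2.957 J5 -0.502
row [np.float64(0.0002), np.float64(0.0009), np.float64(-0.0004)] [np.float64(-0.0009), np.float64(0.0), np.float64(-0.0004)]
```

View pics/w2.png

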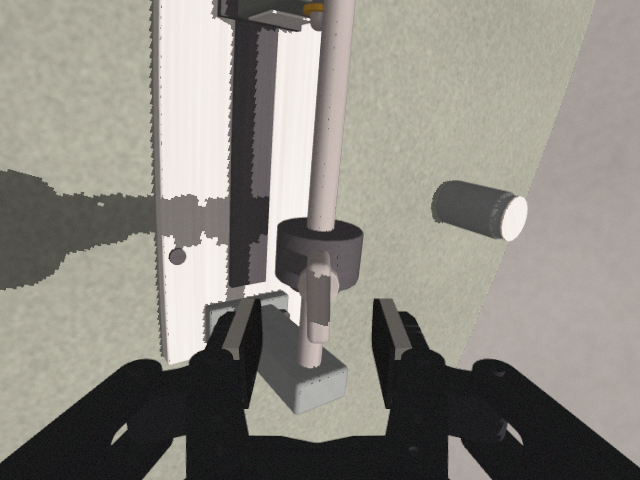

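Run:
```python
from h import *
f=dict(np.load('pics/w2.npz')); K,D=KD(f); T=np.linalg.inv(f['tool_from_camera'])
def pj(P): return cv2.projectPoints((np.asarray(P,float)@T[:3,:3].T+T[:3,3]).reshape(-1,1,3),np.zeros(3),np.zeros(3),K,D)[0].reshape(-1,2).round(0)
print('tips',pj([(x,y,.025) for x in(-.011,.011) for y in (-.0213,.0213)]))
print('head top',pj([(x,y,.009) for x in(-.019,.019) for y in (-.005,.005)]))
print('head bot',pj([(x,y,.031) for x in(-.019,.019) for y in (-.005,.005)]))
Y,X=np.mgrid[240:345,295:345]; uv=np.c_[X.ravel(),Y.ravel()]
P,z=wpts(f,uv); S=toscrew(loc(P)); k=(z>.1)&(S[:,2]>.066)&(abs(S[:,1])<.01); print(k.sum(),np.median(S[k],0))
r=cv2.minAreaRect((S[k][:,:2]*1000).astype(np.float32)); print(r)
m=np.zeros((480,640),np.uint8);
```

```text
tips [[271. 311.]
 [362. 311.]
 [269. 267.]
 [364. 267.]]
head top [[305. 345.]
 [328. 345.]
 [304. 263.]
 [329. 263.]]
head bot [[306. 320.]
 [327. 320.]
 [306. 246.]
 [328. 246.]]
1874 [-0.05983824  0.00017735  0.07023187]
((-61.62238311767578, -0.04042196273803711), (38.36307144165039, 10.020828247070312), 4.903440952301025)
```

Call:
move_arm:
  steps:
    - [0.0002,0.0008,0.0,0,0,-0.002,-0.4]
    - [0.0002,0.0008,0.0,0,0,-0.002,-0.7]
    - [0.0002,0.0008,0.0,0,0,-0.002,-0.9]
    - [0.0002,0.0008,0.0,0,0,-0.002,-1]
    - [0.0002,0.0008,0.0,0,0,-0.002,-1]
    - [0.0002,0.0008,0.0,0,0,-0.002,-1]
    - [0.0002,0.0008,0.0,0,0,-0.002,-1]
    - [0.0002,0.0008,0.0,0,0,-0.002,-1]
  force: 70

```text
time: 3.17
tool_pos: [0.5018, -0.0029, 0.1759]
eef_rot: [2.534, 0.048, 1.977]
contact_force: [0.6, 0.2, 0.5]
grip_width: 0.0001
```

Run:
```python
from h import *
from workcell import arm
s=arm.state(); st(s); tgt(s,-.0615,0,.08,.085)
f=arm.grab_frame('wrist'); np.savez('pics/w3.npz',tool_pos=s['tool_pos'],eef=s['eef_rot'],**f)
cv2.imwrite('pics/w3.png',f['color'])
```

```text
t 3.17 y/u/r mm [-61.31  -0.25  80.25] phi 0.0837 tilt 0.07 F y,u,r [ 0.  -0.8  0.1] M about screw -0.039 M [ 0.06  1.71 -0.01] grip 0.0001 J6 -2.955 J5 -0.503
row [np.float64(-0.0002), np.float64(-0.0003), np.float64(0.0003)] [np.float64(-0.0006), np.float64(0.0), np.float64(-0.0007)]
```

View pics/w3.png

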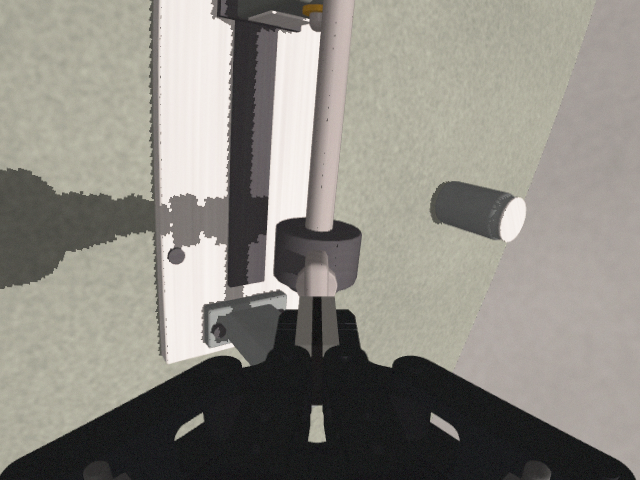

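The fingers closed fully (0.1 mm), above the head: the tips show at about row 297 with the bar still visible ahead of them. Measuring where the tips and head really are.

Run:
```python
from h import *
f=dict(np.load('pics/w3.npz')); T=f['tool_from_camera']
for u,v in [(318,255),(318,265),(318,275),(318,285),(318,292),(303,300),(333,300),(304,320),(305,340),(318,300),(318,320),(318,350),(290,315),(318,390)]:
    z=f['range_z'][v,u]; p=campts(f,[(u,v)],[z])@T[:3,:3].T+T[:3,3]; print(u,v,p.round(4), toscrew(loc(wpts(f,[(u,v)])[0])).round(4) )
i=f['color'][230:370,250:390]; cv2.imwrite('pics/w3c.png',cv2.resize(i,None,fx=4,fy=4,interpolation=cv2.INTER_CUBIC))
```

```text
318 255 [[0.0186 0.0006 0.0202]] [[-0.0428  0.0007  0.06  ]]
318 265 [[0.0174 0.0006 0.0112]] [[-0.0439  0.0006  0.0691]]
318 275 [[0.014  0.0006 0.0085]] [[-0.0473  0.0004  0.0717]]
318 285 [[0.0095 0.0006 0.0089]] [[-0.0518 -0.      0.0714]]
318 292 [[0.0056 0.0006 0.0104]] [[-0.0557 -0.0004  0.0698]]
303 300 [[ 0.0119 -0.005  -0.0103]] [[-0.0498  0.0057  0.0906]]
333 300 [[ 0.0119  0.006  -0.0103]] [[-0.0489 -0.0053  0.0905]]
304 320 [[ 0.0122 -0.0041 -0.0258]] [[-0.0495  0.0049  0.1061]]
305 340 [[ 0.0116 -0.0035 -0.0374]] [[-0.05    0.0042  0.1177]]
318 300 [[ 0.012   0.0005 -0.0104]] [[-0.0493  0.0002  0.0907]]
318 320 [[ 0.0119  0.0005 -0.0253]] [[-0.0494  0.0002  0.1056]]
318 350 [[ 0.0102  0.0004 -0.0406]] [[-5.110e-02  1.000e-04  1.208e-01]]
290 315 [[ 0.0077 -0.0096 -0.0139]] [[-0.0544  0.0099  0.0941]]
318 390 [[-0.0045  0.0004 -0.0403]] [[-0.0657 -0.0011  0.1206]]
```

View pics/w3c.png

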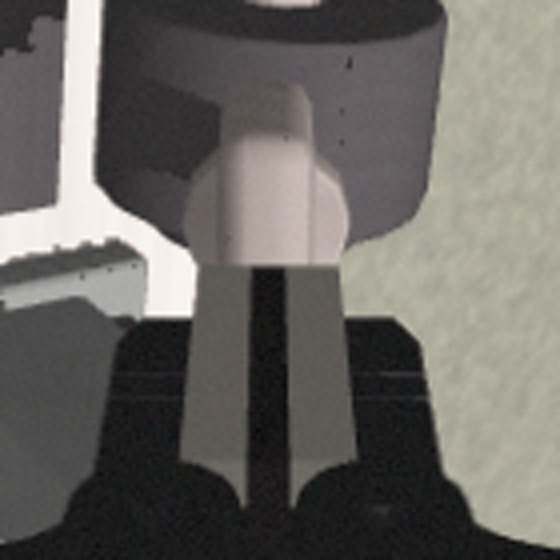

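Run:
```python
from h import *
from workcell import arm
f=arm.grab_frame('side'); s=arm.state()
Rc=R.from_euler('xyz',s['eef_rot']).as_matrix()
c=f['color'].copy()
for z,col in((-.010,(0,0,255)),(.025,(0,255,0))):
    uv=proj(f,[s['tool_pos']+Rc[:,2]*z])[0]; print(z,uv)
uvh=proj(f,[wld(headL(-.0614,.071)),wld(headL(-.0614,.049))]); print('head',uvh)
x,y=int(uvh[0][0])-50,int(uvh[0][1])-60
i=c[y:y+100,x:x+100]; cv2.imwrite('pics/s1c.png',cv2.resize(i,None,fx=6,fy=6,interpolation=cv2.INTER_CUBIC)); print(x,y)
```

```text
-0.01 [378.18364758 220.96608389]
0.025 [368.57332876 232.83131374]
head [[372.94323302 227.52252496]
 [366.94592851 234.91171744]]
322 167
```

View pics/s1c.png

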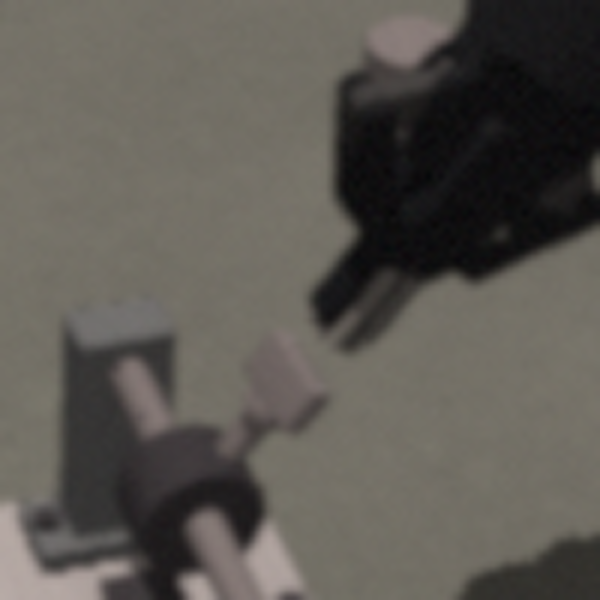

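Both cameras agree: the closed fingertips are about 10 mm behind the reported TCP, not 25 mm ahead of it. The grasp therefore needs the TCP about 36 mm deeper. I'll open, advance and look again.

Call:
move_arm:
  steps:
    - [-0.0002,-0.0002,0.0,0,0,0,0]
    - [-0.0002,-0.0002,0.0,0,0,0,0]
    - [-0.0002,-0.0002,0.0,0,0,0,0]
    - [-0.0002,-0.0002,0.0,0,0,0,0]
    - [-0.0002,-0.0002,0.01,0,0,0,0]
    - [-0.0002,-0.0002,0.02,0,0,0,0]
    - [-0.0002,-0.0002,0.03,0,0,0,0]
    - [-0.0002,-0.0002,0.04,0,0,0,0]
    - [-0.0002,-0.0002,0.047,0,0,0,0]
    - [-0.0002,-0.0002,0.047,0,0,0,0]

```text
time: 4.1
tool_pos: [0.5206, 0.0036, 0.145]
eef_rot: [2.537, 0.047, 1.977]
contact_force: [0.1, 0.7, 0.3]
grip_width: 0.0424
```

Run:
```python
from h import *
from workcell import arm
s=arm.state(); st(s); tgt(s,-.0615,0,.044,.084)
f=arm.grab_frame('wrist'); np.savez('pics/w4.npz',tool_pos=s['tool_pos'],eef=s['eef_rot'],**f)
cv2.imwrite('pics/w4.png',f['color'])
```

```text
t 4.10 y/u/r mm [-61.37   1.09  43.52] phi 0.0835 tilt 0.24 F y,u,r [ 0.6 -0.4  0. ] M about screw 0.029 M [-0.    1.76  0.03] grip 0.0424 J6 -2.945 J5 -0.408
row [np.float64(-0.0003), np.float64(0.0014), np.float64(-0.0006)] [np.float64(-0.0021), np.float64(-0.0002), np.float64(-0.0003)]
```

View pics/w4.png

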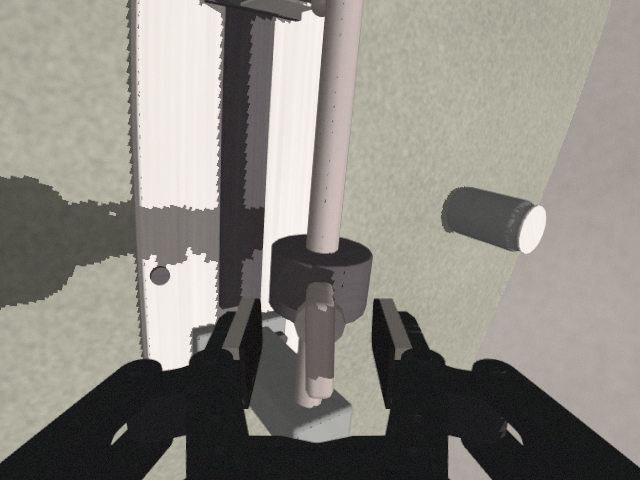

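Call:
move_arm:
  steps:
    - [-0.0003,0.0014,-0.0006,-0.002,0,0,-0.4]
    - [-0.0003,0.0014,-0.0006,-0.002,0,0,-0.6]
    - [-0.0003,0.0014,-0.0006,-0.002,0,0,-0.8]
    - [-0.0003,0.0014,-0.0006,-0.002,0,0,-1]
    - [-0.0003,0.0014,-0.0006,-0.002,0,0,-1]
    - [-0.0003,0.0014,-0.0006,-0.002,0,0,-1]
    - [-0.0003,0.0014,-0.0006,-0.002,0,0,-1]
  force: 70

```text
time: 4.73
tool_pos: [0.5202, 0.0031, 0.1482]
eef_rot: [2.531, 0.048, 1.977]
contact_force: [-20.1, -2.0, 18.3]
grip_width: 0.0085
```

Run:
```python
from h import *
from workcell import arm
s=arm.state(); st(s); tgt(s,-.0615,0,.044,.084)
f=arm.grab_frame('wrist'); np.savez('pics/w5.npz',tool_pos=s['tool_pos'],eef=s['eef_rot'],**f)
cv2.imwrite('pics/w5.png',f['color'][200:440,160:480])
```

```text
t 4.73 y/u/r mm [-61.7   -0.25  46.41] phi 0.0837 tilt 0.08 F y,u,r [ 4.8  5.6 26.3] M about screw 0.025 M [1.41 3.85 1.02] grip 0.0085 J6 -2.942 J5 -0.411
row [np.float64(0.0003), np.float64(-0.0003), np.float64(0.0032)] [np.float64(0.0007), np.float64(-0.0), np.float64(-0.0002)]
```

View pics/w5.png

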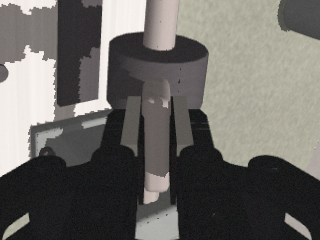

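Run:
```python
from h import *
f=dict(np.load('pics/w5.npz')); T=f['tool_from_camera']
cv2.imwrite('pics/w5c.png',cv2.resize(f['color'][270:410,250:390],None,fx=4,fy=4,interpolation=cv2.INTER_CUBIC))
for u,v in [(293,300),(295,310),(340,300),(340,310),(318,290),(318,300),(318,320),(318,340),(318,370),(290,295),(345,295),(303,290),(333,290)]:
    z=f['range_z'][v,u]; p=campts(f,[(u,v)],[z])@T[:3,:3].T+T[:3,3]; print(u,v,p.round(4), toscrew(loc(wpts(f,[(u,v)])[0])).round(4) )
```

```text
293 300 [[ 0.0122 -0.0086 -0.0108]] [[-0.0503  0.0093  0.0572]]
295 310 [[ 0.012  -0.0075 -0.0184]] [[-0.0503  0.0082  0.0648]]
340 300 [[ 0.0121  0.0085 -0.0108]] [[-0.0489 -0.0077  0.0572]]
340 310 [[ 0.0119  0.0081 -0.0181]] [[-0.0492 -0.0074  0.0645]]
318 290 [[ 0.019   0.0005 -0.0171]] [[-0.0427  0.0009  0.0635]]
318 300 [[ 0.0179  0.0005 -0.0225]] [[-0.0439  0.0008  0.0689]]
318 320 [[ 0.0115  0.0005 -0.0247]] [[-0.0502  0.0003  0.0711]]
318 340 [[ 0.0032  0.0005 -0.0236]] [[-0.0584 -0.0004  0.07  ]]
318 370 [[-0.0088  0.0005 -0.0238]] [[-0.0704 -0.0015  0.0702]]
290 295 [[-0.0024 -0.0122  0.0246]] [[-0.0651  0.0117  0.0218]]
345 295 [[-0.0036  0.0132  0.027 ]] [[-0.0642 -0.0137  0.0194]]
303 290 [[ 0.0167 -0.0048 -0.012 ]] [[-0.0454  0.006   0.0584]]
333 290 [[0.0005 0.0074 0.0235]] [[-0.0605 -0.0076  0.0229]]
```

View pics/w5c.png

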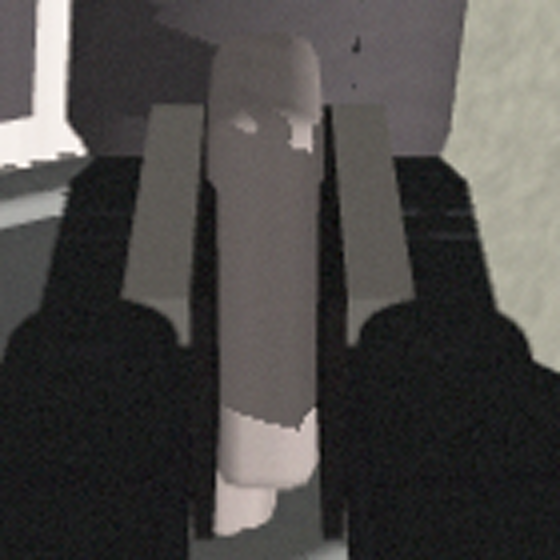

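The bar is between the pads with about 14 mm of overlap, but there is about 26 N along the screw. I'll ease that off by retargeting to the measured pose.

Call:
move_arm:
  steps:
    - [0,0,-0.0008,0,0,0,-1]
    - [0,0,-0.0008,0,0,0,-1]
    - [0,0,-0.0008,0,0,0,-1]

```text
time: 5.03
tool_pos: [0.5196, 0.0033, 0.1487]
eef_rot: [2.531, 0.047, 1.977]
contact_force: [-2.7, 2.5, 0.3]
grip_width: 0.0083
```

Run:
```python
from h import *
from workcell import arm
s=arm.state(); st(s)
```

```text
t 5.03 y/u/r mm [-61.33  -0.13  47.09] phi 0.0833 tilt 0.09 F y,u,r [3.2 1.2 1.2] M about screw -0.019 M [1.09 1.96 0.74] grip 0.0083 J6 -2.942 J5 -0.412
```

Call:
move_arm:
  steps:
    - [0,0,0,0,0,-0.03,-1]
    - [0,0,0,0,0,-0.07,-1]
    - [0,0,0,0,0,-0.11,-1]
    - [0,0,0,0,0,-0.15,-1]

```text
time: 5.37
tool_pos: [0.5192, 0.0033, 0.1484]
eef_rot: [2.565, 0.217, 2.231]
contact_force: [-3.9, -0.6, -0.8]
grip_width: 0.0083
```

Run:
```python
from h import *
from workcell import arm
s=arm.state(); st(s)
f=arm.grab_frame('wrist'); np.savez('pics/w6.npz',tool_pos=s['tool_pos'],eef=s['eef_rot'],**f)
cv2.imwrite('pics/w6.png',f['color'][200:440,160:480])
```

```text
t 5.37 y/u/r mm [-61.25   0.37  47.08] phi 0.3866 tilt 0.06 F y,u,r [0.8 3.6 1.6] M about screw -0.170 M [ 0.22  3.47 -0.05] grip 0.0083 J6 -2.638 J5 -0.413
```

View pics/w6.png

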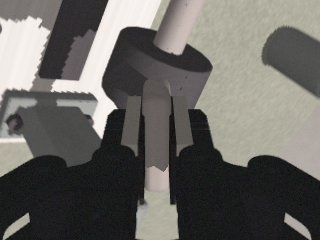

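Call:
move_arm:
  steps:
    - [0,0,0,0,0,-0.05,-1]
    - [0,0,0,0,0,-0.1,-1]
    - [0,0,0,0,0,-0.15,-1]
    - [0,0,0,0,0,-0.2,-1]
    - [0,0,0,0,0,-0.25,-1]
    - [0,0,0,0,0,-0.3,-1]
    - [0,0,0,0,0,-0.35,-1]
    - [0,0,0,0,0,-0.4,-1]
    - [0,0,0,0,0,-0.45,-1]
    - [0,0,0,0,0,-0.5,-1]

```text
time: 6.25
tool_pos: [0.5186, 0.0026, 0.1477]
eef_rot: [3.019, 0.599, -3.018]
contact_force: [0.3, -3.4, -2.0]
grip_width: 0.0083
```

Run:
```python
from h import *
from workcell import arm
s=arm.state(); st(s); tgt(s,-.0614,0,.047,2.38);tgt(s,-.0614,0,.047,1.38)
```

```text
t 6.25 y/u/r mm [-61.62   1.42  47.03] phi 1.3941 tilt 0.07 F y,u,r [-3.3  1.8 -1.1] M about screw -0.126 M [-0.89  2.55 -0.78] grip 0.0083 J6 -1.631 J5 -0.414
row [np.float64(-0.0018), np.float64(0.0006), np.float64(0.0)] [np.float64(0.0004), np.float64(-0.0005), np.float64(-0.493)]
row [np.float64(-0.0018), np.float64(0.0006), np.float64(0.0)] [np.float64(0.0001), np.float64(-0.0006), np.float64(0.007)]
```

Call:
move_arm:
  steps:
    - [-0.001,0.0004,0,0,0,-0.05,-1]
    - [-0.0018,0.0006,0,0,0,-0.1,-1]
    - [-0.0018,0.0006,0,0,0,-0.15,-1]
    - [-0.0018,0.0006,0,0,0,-0.2,-1]
    - [-0.0018,0.0006,0,0,0,-0.25,-1]
    - [-0.0018,0.0006,0,0,0,-0.3,-1]
    - [-0.0018,0.0006,0,0,0,-0.35,-1]
    - [-0.0018,0.0006,0,0,0,-0.4,-1]
    - [-0.0018,0.0006,0,0,0,-0.45,-1]

```text
time: 7.0
tool_pos: [0.5192, 0.0019, 0.1479]
eef_rot: [-2.708, 0.44, -1.98]
contact_force: [2.3, -8.3, -2.7]
grip_width: 0.0086
```

Run:
```python
from h import *
from workcell import arm
s=arm.state(); st(s); tgt(s,-.0614,0,.047,3.22)
```

```text
t 7.00 y/u/r mm [-62.57   1.04  46.99] phi 2.2970 tilt 0.19 F y,u,r [-8.6  2.1 -1.9] M about screw -0.167 M [-2.38  2.43 -1.87] grip 0.0086 J6 -0.730 J5 -0.416
row [np.float64(-0.0021), np.float64(0.0003), np.float64(-0.0)] [np.float64(0.0012), np.float64(-0.0012), np.float64(-0.4615)]
```

Call:
move_arm:
  steps:
    - [-0.001,0.0001,0,0,0,-0.05,-1]
    - [-0.002,0.0003,0,0,0,-0.1,-1]
    - [-0.002,0.0003,0,0,0,-0.15,-1]
    - [-0.002,0.0003,0,0,0,-0.2,-1]
    - [-0.002,0.0003,0,0,0,-0.25,-1]
    - [-0.002,0.0003,0,0,0,-0.3,-1]
    - [-0.002,0.0003,0,0,0,-0.35,-1]
    - [-0.002,0.0003,0,0,0,-0.4,-1]
    - [-0.002,0.0003,0,0,0,-0.45,-1]
    - [-0.002,0.0003,0,0,0,-0.46,-1]
    - [-0.002,0.0003,0,0,0,-0.46,-1]

```text
time: 7.92
tool_pos: [0.5203, 0.0022, 0.1487]
eef_rot: [-2.535, -0.046, -1.173]
contact_force: [6.3, -6.3, -4.7]
grip_width: 0.0085
```

Run:
```python
from h import *
from workcell import arm
s=arm.state(); st(s); tgt(s,-.0614,0,.047,3.22); tgt(s,-.03,0,.047,3.22); print(s['joint_pos'])
f=arm.grab_frame('wrist'); np.savez('pics/w7.npz',tool_pos=s['tool_pos'],eef=s['eef_rot'],**f)
cv2.imwrite('pics/w7.png',f['color'])
```

```text
t 7.92 y/u/r mm [-62.59  -0.36  47.03] phi -3.0661 tilt 0.23 F y,u,r [-8.  -0.5 -6.1] M about screw 0.079 M [-2.62  1.56 -1.74] grip 0.0085 J6 0.180 J5 -0.413
row [np.float64(-0.0016), np.float64(0.0004), np.float64(0.0)] [np.float64(0.0013), np.float64(-0.0015), np.float64(-0.0015)]
row [np.float64(-0.0434), np.float64(-0.0028), np.float64(-0.0001)] [np.float64(0.0013), np.float64(-0.0015), np.float64(-0.0015)]
[ 0.28511935 -0.08648941 -0.63678674 -0.06702088 -0.4133567   0.18005508]
```

View pics/w7.png

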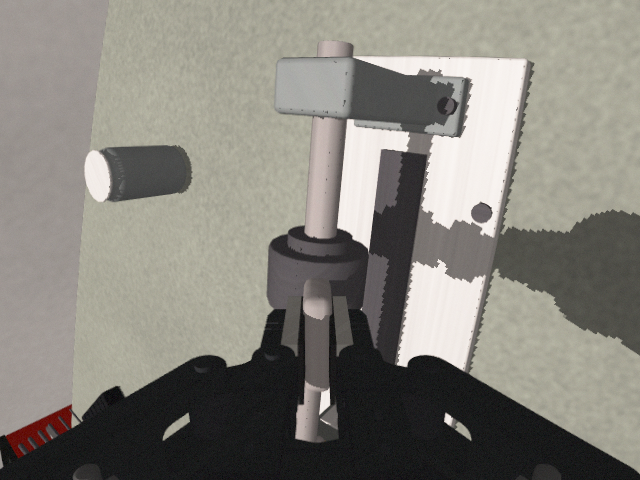

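Loosened by 3.13 rad in one grip, and the bar is still square between the pads. Now sliding towards the switch.

Run:
```python
from h import *
from workcell import arm
s=arm.state()
for y in (-.055,-.045,-.035,-.025,-.015,-.005,.005,.015,.025): tgt(s,y,0,.047,3.215)
```

```text
row [np.float64(-0.0101), np.float64(-0.0003), np.float64(-0.0)] [np.float64(0.0013), np.float64(-0.0015), np.float64(0.0006)]
row [np.float64(-0.0234), np.float64(-0.0013), np.float64(-0.0001)] [np.float64(0.0013), np.float64(-0.0015), np.float64(0.0006)]
row [np.float64(-0.0367), np.float64(-0.0022), np.float64(-0.0001)] [np.float64(0.0013), np.float64(-0.0015), np.float64(0.0006)]
row [np.float64(-0.05), np.float64(-0.0032), np.float64(-0.0001)] [np.float64(0.0013), np.float64(-0.0015), np.float64(0.0006)]
row [np.float64(-0.0633), np.float64(-0.0042), np.float64(-0.0002)] [np.float64(0.0013), np.float64(-0.0015), np.float64(0.0006)]
row [np.float64(-0.0766), np.float64(-0.0052), np.float64(-0.0002)] [np.float64(0.0013), np.float64(-0.0015), np.float64(0.0006)]
row [np.float64(-0.0899), np.float64(-0.0062), np.float64(-0.0003)] [np.float64(0.0013), np.float64(-0.0015), np.float64(0.0006)]
row [np.float64(-0.1032), np.float64(-0.0072), np.float64(-0.0003)] [np.float64(0.0013), np.float64(-0.0015), np.float64(0.0006)]
row [np.float64(-0.1165), np.float64(-0.0082), np.float64(-0.0004)] [np.float64(0.0013), np.float64(-0.0015), np.float64(0.0006)]
```

First a short trial to check that the collar slides rather than the pads on the bar.

Call:
move_arm:
  steps:
    - [-0.006,-0.0001,0,0.0013,-0.0015,0.0006,-1]
    - [-0.012,-0.0005,0,0.0013,-0.0015,0.0006,-1]
    - [-0.018,-0.0009,0,0.0013,-0.0015,0.0006,-1]
    - [-0.0234,-0.0013,0,0.0013,-0.0015,0.0006,-1]

```text
time: 8.3
tool_pos: [0.5148, 0.0179, 0.1487]
eef_rot: [-2.532, -0.043, -1.175]
contact_force: [6.0, -6.1, -4.2]
grip_width: 0.0084
```

Run:
```python
from h import *
from workcell import arm
s=arm.state(); st(s)
f=arm.grab_frame('wrist'); np.savez('pics/w8.npz',tool_pos=s['tool_pos'],eef=s['eef_rot'],**f)
cv2.imwrite('pics/w8.png',f['color'])
for y in (-.03,-.02,-.01,0,.01,.02,.03): tgt(s,y,0,.047,3.215)
# collar position
Y,X=np.mgrid[200:330,250:400]; uv=np.c_[X.ravel(),Y.ravel()]; P,z=wpts(f,uv);S=toscrew(loc(P));rr=np.hypot(S[:,1],S[:,2]);k=(rr>.0235)&(rr<.027)&(z>.1)&(S[:,2]>0); print('collar y',k.sum(),np.percentile(S[k,0],[1,5,50,95,99]))
```

```text
t 8.30 y/u/r mm [-45.98  -0.34  47.02] phi -3.0692 tilt 0.11 F y,u,r [-7.8 -0.6 -5.6] M about screw 0.094 M [-2.72  1.59 -1.79] grip 0.0084 J6 0.057 J5 -0.380
row [np.float64(-0.0213), np.float64(-0.0011), np.float64(-0.0)] [np.float64(-0.0001), np.float64(-0.0009), np.float64(-0.0005)]
row [np.float64(-0.0346), np.float64(-0.002), np.float64(-0.0)] [np.float64(-0.0001), np.float64(-0.0009), np.float64(-0.0005)]
row [np.float64(-0.0479), np.float64(-0.003), np.float64(-0.0001)] [np.float64(-0.0001), np.float64(-0.0009), np.float64(-0.0005)]
row [np.float64(-0.0612), np.float64(-0.004), np.float64(-0.0001)] [np.float64(-0.0001), np.float64(-0.0009), np.float64(-0.0005)]
row [np.float64(-0.0745), np.float64(-0.0049), np.float64(-0.0001)] [np.float64(-0.0001), np.float64(-0.0009), np.float64(-0.0005)]
row [np.float64(-0.0878), np.float64(-0.0059), np.float64(-0.0001)] [np.float64(-0.0001), np.float64(-0.0009), np.float64(-0.0005)]
row [np.float64(-0.1011), np.float64(-0.0069), np.float64(-0.0002)] [np.float64(-0.0001), np.float64(-0.0009), np.float64(-0.0005)]Traceback (most recent call last):
  File "<stdin>", line 8, in <module>
  File "h.py", line 41, in wpts
    Rc=R.from_euler('xyz',f['eef']).as_matrix(); return p@Rc.T+f['tool_pos'],z
                          ~^^^^^^^
KeyError: 'eef'
```

View pics/w8.png

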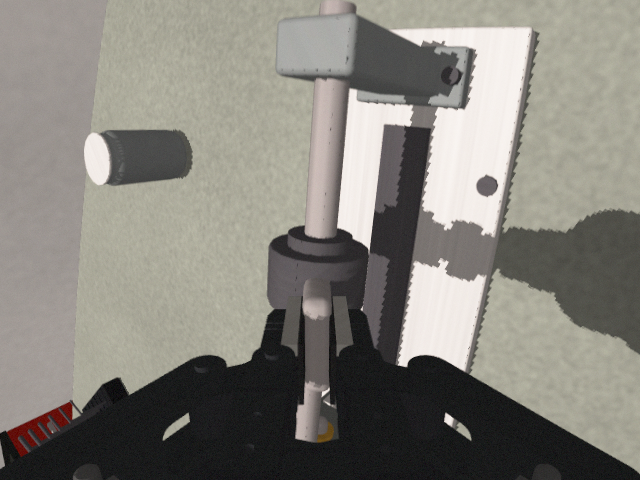

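The collar follows the gripper with about 8 N. J5 is shrinking towards its limit and J6 is changing quickly. Before going on I'll fit a kinematic model from the recorded states and check the joints at the goal.

```bash
cat > kin.py <<'E'
from h import *
from scipy.optimize import least_squares
def fk(p,q):
    h,a1,L2,a3,L4,d6=p
    rz=lambda t:R.from_euler('z',t).as_matrix(); ry=lambda t:R.from_euler('y',t).as_matrix(); rx=lambda t:R.from_euler('x',t).as_matrix()
    A=rz(q[0]); P=np.array([0,0,h])+A@[a1,0,0]
    B=A@ry(q[1]); P=P+B@[0,0,L2]
    C=B@ry(-q[2]); P=P+C@[L4,0,a3]
    D=C@rx(SG[0]*q[3])@ry(-q[4]); P=P+D@[d6,0,0]
    E=D@rx(SG[1]*q[5])   # tool z = D x axis
    # at q6=0: tool x = -y(arm), tool y = toward robot when down
    # columns tool axes in D-frame: z=x ; down: D=ry(90): D z-> +x world ; tool y=-x world = -z ; x = y cross z = -z cross x = -y
    T=E@np.array([[0,0,1],[-1,0,0],[0,-1,0]],float)
    return P,T
SG=[1,-1]
Q=[([-9.89410613e-01,2.55710277e-01,1.06967331e-01,-4.86590391e-04,-1.42389597,-2.84573666e-01],[.16074903,-.52544,.22709864],None),
([-0.216,-0.275,-0.317,-0.357,-1.11,-2.287],[.3903882,-.11696955,.26563507],[2.603,.057,2.101]),
([.246,-.367,-.492,-.075,-.839,-3.01],[.43780687,-.02769624,.27325579],[2.531,0,1.915]),
([.28511935,-.08648941,-.63678674,-.06702088,-.4133567,.18005508],[.5203,.0022,.1487],[-2.535,-.046,-1.173])]
def fit(Q):
    f=lambda p:np.concatenate([fk(p,q)[0]-t for q,t,_ in Q])
    return least_squares(f,[.4,0,.4,0,.4,.2])
E
python3 - <<'E'
import kin; from kin import *
from workcell import arm
s=arm.state(); print(s['joint_pos'])
Q.append((s['joint_pos'],s['tool_pos'],s['eef_rot']))
for a in(1,-1):
  for b in (1,-1):
    kin.SG[:]=[a,b]; r=fit(Q)
    e=[np.degrees(R.from_matrix(fk(r.x,q)[1].T@R.from_euler('xyz',o).as_matrix()).magnitude()) for q,t,o in Q if o is not None]
    print(a,b,r.x.round(4),np.abs(r.fun).max(),np.round(e,2))
E
```

```text
[ 0.34387973 -0.10657378 -0.68698257  0.01335688 -0.3792062   0.05480064]
1 1 [0.0435 0.142  0.3622 0.0693 0.2846 0.1949] 0.14820820940014268 [85.77 11.28 13.94  7.72]
1 -1 [0.0435 0.142  0.3622 0.0693 0.2846 0.1949] 0.14820820940014268 [40.89  8.65  7.67  1.53]
-1 1 [-0.1311  0.3236  0.0514  0.2341  0.154  -0.1366] 0.14980742254646573 [97.89 15.03 20.64  6.28]
-1 -1 [-0.1311  0.3236  0.0514  0.2341  0.154  -0.1366] 0.14980742254646573 [0.07 0.06 0.03 0.  ]
```

```bash
python3 - <<'E'
s=open('kin.py').read()
s=s.replace("h,a1,L2,a3,L4,d6=p","h,a1,L2,a3,L4,d6,b,x0,y0=p").replace("A@[a1,0,0]","A@[a1,b,0]+np.array([x0,y0,0])").replace("[.4,0,.4,0,.4,.2]","[.4,0,.4,0,.4,.2,-.15,0,0]").replace("SG=[1,-1]","SG=[-1,-1]")
open('kin.py','w').write(s)
E
python3 - <<'E'
from kin import *
from workcell import arm
s=arm.state()
Q.append((s['joint_pos'],s['tool_pos'],s['eef_rot']))
r=fit(Q); print(r.x.round(4),np.abs(r.fun).max())
p=r.x
def ik(pos,Rt,q0):
    def f(q):
        P,T=fk(p,q); return np.r_[(P-pos)*5,R.from_matrix(T.T@Rt).as_rotvec()]
    r=least_squares(f,q0); return r.x,np.abs(r.fun).max()
U=np.cross(ZS,[0,1,0]); q=s['joint_pos']
for phi in (3.215,):
  for y in (-.046,-.03,-.02,-.01,0,.01,.02,.03,.04,.05):
    q,e=ik(wld(np.array([0,y,.11])+.047*ZS),toolR(phi),q); print(y,q.round(3),round(e,5))
E
```

```text
[ 0.1028  0.0589  0.5459 -0.0376  0.3565  0.3314 -0.1748  0.011   0.0281] 0.02587747812243535
-0.046 [ 0.331 -0.1   -0.677 -0.01  -0.383  0.088] 0.0
-0.03 [ 0.389 -0.12  -0.692  0.078 -0.389 -0.04 ] 0.0
-0.02 [ 0.426 -0.132 -0.701  0.132 -0.395 -0.121] 0.0
-0.01 [ 0.464 -0.143 -0.71   0.185 -0.403 -0.2  ] 0.0
0 [ 0.502 -0.154 -0.718  0.236 -0.413 -0.278] 0.0
0.01 [ 0.54  -0.165 -0.725  0.284 -0.425 -0.354] 0.0
0.02 [ 0.58  -0.175 -0.732  0.33  -0.438 -0.427] 0.0
0.03 [ 0.619 -0.184 -0.738  0.373 -0.452 -0.498] 0.0
0.04 [ 0.659 -0.193 -0.743  0.413 -0.468 -0.565] 0.0
0.05 [ 0.699 -0.201 -0.748  0.449 -0.485 -0.63 ] 0.0
```

The fitted model is rough in position (26 mm), but its orientation matches to 0.1°. It shows J5 staying clear and J6 ending near -0.65, so the final tightening will need one regrasp. Sliding on to about y = +30 mm.

Call:
move_arm:
  steps:
    - [-0.0106,-0.0006,0,0,-0.0009,-0.0005,-1]
    - [-0.0213,-0.0011,0,0,-0.0009,-0.0005,-1]
    - [-0.0346,-0.002,0,0,-0.0009,-0.0005,-1]
    - [-0.0479,-0.003,-0.0001,0,-0.0009,-0.0005,-1]
    - [-0.0612,-0.004,-0.0001,0,-0.0009,-0.0005,-1]
    - [-0.0745,-0.0049,-0.0001,0,-0.0009,-0.0005,-1]
    - [-0.0878,-0.0059,-0.0001,0,-0.0009,-0.0005,-1]
    - [-0.0878,-0.0059,-0.0001,0,-0.0009,-0.0005,-1]

```text
time: 9.02
tool_pos: [0.4925, 0.0814, 0.1487]
eef_rot: [-2.531, -0.041, -1.173]
contact_force: [0.9, 2.8, -1.7]
grip_width: 0.0076
```

Run:
```python
from h import *
from workcell import arm
s=arm.state(); st(s); print(s['joint_pos'].round(3))
f=arm.grab_frame('wrist'); f.update(tool_pos=s['tool_pos'],eef=s['eef_rot']); cv2.imwrite('pics/w9.png',f['color'])
g=arm.grab_frame('side'); cv2.imwrite('pics/s9.png',cv2.resize(g['color'][200:370,290:430],None,fx=3.5,fy=3.5,interpolation=cv2.INTER_CUBIC))
for y in (.028,.036,.038,.040): tgt(s,y,0,.047,3.215)
Y,X=np.mgrid[200:330,250:400]; uv=np.c_[X.ravel(),Y.ravel()]; P,z=wpts(f,uv);S=toscrew(loc(P));rr=np.hypot(S[:,1],S[:,2]);k=(rr>.0235)&(rr<.027)&(z>.1)&(S[:,2]>0); print('collar y',k.sum(),np.percentile(S[k,0],[1,5,50,95,99]))
```

```text
t 9.02 y/u/r mm [21.31 -0.3  46.97] phi -3.0685 tilt 0.07 F y,u,r [ 2.4 -0.5 -2.4] M about screw 0.069 M [0.55 1.57 0.47] grip 0.0076 J6 -0.500 J5 -0.279
[ 0.537 -0.166 -0.878  0.424 -0.279 -0.5  ]
row [np.float64(-0.0089), np.float64(-0.0002), np.float64(-0.0)] [np.float64(-0.0005), np.float64(0.0003), np.float64(-0.0002)]
row [np.float64(-0.0196), np.float64(-0.001), np.float64(-0.0)] [np.float64(-0.0005), np.float64(0.0003), np.float64(-0.0002)]
row [np.float64(-0.0222), np.float64(-0.0012), np.float64(-0.0)] [np.float64(-0.0005), np.float64(0.0003), np.float64(-0.0002)]
row [np.float64(-0.0249), np.float64(-0.0014), np.float64(-0.0)] [np.float64(-0.0005), np.float64(0.0003), np.float64(-0.0002)]
collar y 3578 [0.00905337 0.00967901 0.0180422  0.03323418 0.03648535]
```

View pics/w9.png

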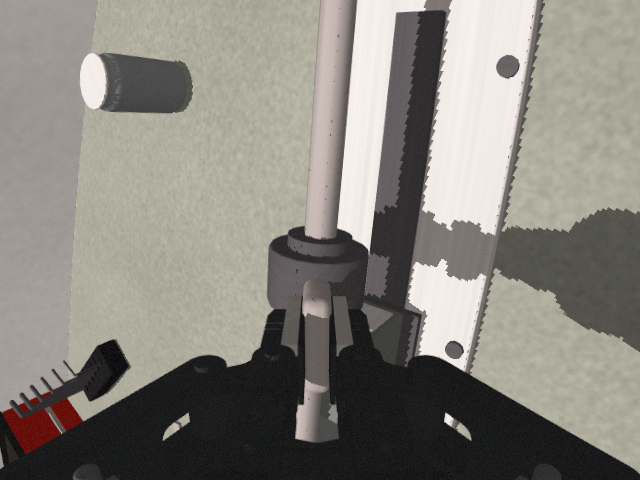

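View pics/s9.png

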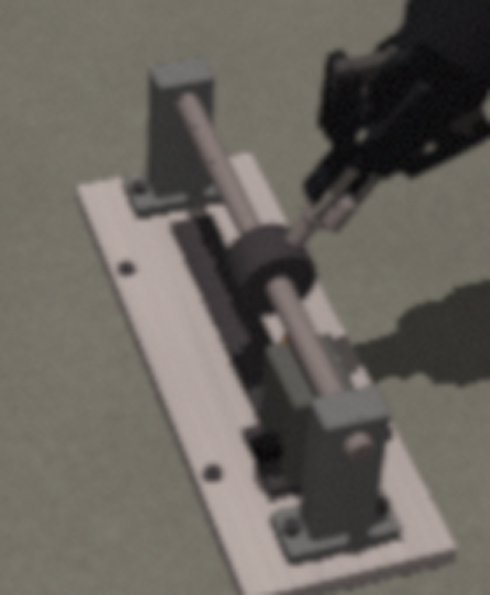

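Call:
move_arm:
  steps:
    - [-0.004,-0.0001,0,0,0,0,-1]
    - [-0.007,-0.0002,0,0,0,0,-1]
    - [-0.01,-0.0003,0,0,0,0,-1]
    - [-0.013,-0.0005,0,0,0,0,-1]
    - [-0.016,-0.0008,0,0,0,0,-1]
    - [-0.0196,-0.001,0,0,0,0,-1]
    - [-0.0196,-0.001,0,0,0,0,-1]

```text
time: 9.7
tool_pos: [0.4878, 0.0943, 0.1486]
eef_rot: [-2.531, -0.041, -1.175]
contact_force: [8.8, -3.5, -3.4]
grip_width: 0.0083
```

Run:
```python
from h import *
from workcell import arm
s=arm.state(); st(s)
for y in (.036,.038,.040,.042,.044): tgt(s,y,0,.047,3.215)
```

```text
t 9.70 y/u/r mm [35.03 -0.22 47.  ] phi -3.0701 tilt 0.05 F y,u,r [-6.3 -3.9 -6.9] M about screw 0.085 M [-1.95  0.61 -1.26] grip 0.0083 J6 -0.616 J5 -0.267
row [np.float64(-0.0013), np.float64(0.0002), np.float64(0.0)] [np.float64(-0.0004), np.float64(-0.0002), np.float64(-0.0009)]
row [np.float64(-0.004), np.float64(0.0), np.float64(0.0)] [np.float64(-0.0004), np.float64(-0.0002), np.float64(-0.0009)]
row [np.float64(-0.0066), np.float64(-0.0002), np.float64(0.0)] [np.float64(-0.0004), np.float64(-0.0002), np.float64(-0.0009)]
row [np.float64(-0.0093), np.float64(-0.0004), np.float64(0.0)] [np.float64(-0.0004), np.float64(-0.0002), np.float64(-0.0009)]
row [np.float64(-0.0119), np.float64(-0.0006), np.float64(-0.0)] [np.float64(-0.0004), np.float64(-0.0002), np.float64(-0.0009)]
```

Call:
move_arm:
  steps:
    - [-0.0013,0.0002,0,0,0,0,-1]
    - [-0.0027,0.0001,0,0,0,0,-1]
    - [-0.004,0.0,0,0,0,0,-1]
    - [-0.0053,-0.0001,0,0,0,0,-1]
    - [-0.0066,-0.0002,0,0,0,0,-1]

```text
time: 10.12
tool_pos: [0.4866, 0.0978, 0.1486]
eef_rot: [-2.532, -0.042, -1.178]
contact_force: [10.6, -4.5, -4.7]
grip_width: 0.0083
```

Run:
```python
from h import *
from workcell import arm
s=arm.state(); st(s)
for y in (.040,.042,.044): tgt(s,y,0,.047,3.215)
```

```text
t 10.12 y/u/r mm [38.77 -0.2  47.  ] phi -3.0721 tilt 0.14 F y,u,r [-7.7 -4.3 -8.7] M about screw 0.111 M [-2.65  0.18 -1.72] grip 0.0083 J6 -0.656 J5 -0.265
row [np.float64(-0.0017), np.float64(0.0001), np.float64(-0.0)] [np.float64(0.0001), np.float64(-0.0012), np.float64(-0.002)]
row [np.float64(-0.0043), np.float64(-0.0), np.float64(-0.0)] [np.float64(0.0001), np.float64(-0.0012), np.float64(-0.002)]
row [np.float64(-0.007), np.float64(-0.0002), np.float64(-0.0)] [np.float64(0.0001), np.float64(-0.0012), np.float64(-0.002)]
```

Call:
move_arm:
  steps:
    - [-0.0013,0.0001,0,0,0,0,-1]
    - [-0.0026,0.0,0,0,0,0,-1]
    - [-0.0039,0.0,0,0,0,0,-1]
    - [-0.0045,0,0,0,0,0,-1]

```text
time: 10.45
tool_pos: [0.4858, 0.0999, 0.1486]
eef_rot: [-2.533, -0.042, -1.18]
contact_force: [11.5, -4.8, -5.4]
grip_width: 0.0081
```

Run:
```python
from h import *
from workcell import arm
s=arm.state(); st(s)
f=arm.grab_frame('side'); np.savez('pics/s10.npz',**f); cv2.imwrite('pics/s10.png',cv2.resize(f['color'][270:350,350:420],None,fx=7,fy=7,interpolation=cv2.INTER_CUBIC))
for y in (.042,.044,.046): tgt(s,y,0,.047,3.215)
```

```text
t 10.45 y/u/r mm [41.   -0.19 47.02] phi -3.0742 tilt 0.26 F y,u,r [-8.4 -4.5 -9.7] M about screw 0.157 M [-2.61  0.04 -1.64] grip 0.0081 J6 -0.683 J5 -0.264
row [np.float64(-0.0014), np.float64(0.0002), np.float64(0.0)] [np.float64(0.0004), np.float64(-0.0022), np.float64(-0.003)]
row [np.float64(-0.004), np.float64(-0.0), np.float64(0.0)] [np.float64(0.0004), np.float64(-0.0022), np.float64(-0.003)]
row [np.float64(-0.0067), np.float64(-0.0002), np.float64(-0.0)] [np.float64(0.0004), np.float64(-0.0022), np.float64(-0.003)]
```

View pics/s10.png

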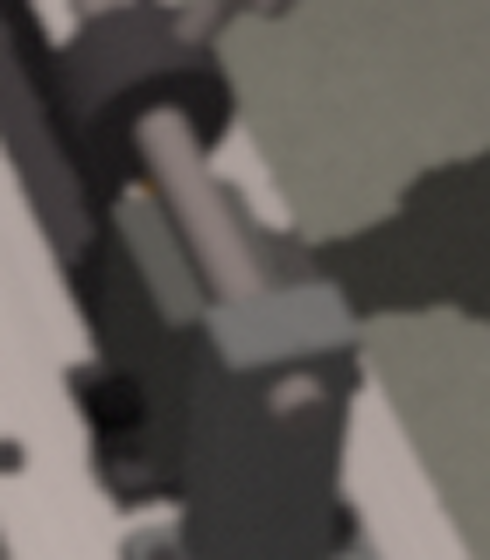

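Call:
move_arm:
  steps:
    - [-0.0013,0.0001,0.0004,0,-0.0015,-0.002,-1]
    - [-0.0026,0.0,0.0004,0,-0.0015,-0.002,-1]
    - [-0.0035,0.0,0.0004,0,-0.0015,-0.002,-1]

```text
time: 10.75
tool_pos: [0.4855, 0.1011, 0.1486]
eef_rot: [-2.533, -0.043, -1.179]
contact_force: [8.1, -7.1, -2.4]
grip_width: 0.0083
```

Run:
```python
from h import *
from workcell import arm
s=arm.state(); st(s)
for y in (.044,.046): tgt(s,y,0,.047,3.215)
```

```text
t 10.75 y/u/r mm [42.22 -0.26 46.98] phi -3.0727 tilt 0.24 F y,u,r [-9.3 -3.  -5. ] M about screw 0.023 M [-2.88  0.39 -1.99] grip 0.0083 J6 -0.686 J5 -0.265
row [np.float64(-0.0024), np.float64(0.0002), np.float64(-0.0)] [np.float64(0.0007), np.float64(-0.002), np.float64(-0.0022)]
row [np.float64(-0.0051), np.float64(-0.0), np.float64(-0.0)] [np.float64(0.0007), np.float64(-0.002), np.float64(-0.0022)]
```

Call:
move_arm:
  steps:
    - [-0.0013,0.0001,0.0002,0.0005,-0.0015,-0.001,-1]
    - [-0.0026,0.0,0.0002,0.0005,-0.0015,-0.001,-1]
    - [-0.0035,0.0,0.0002,0.0005,-0.0015,-0.001,-1]

```text
time: 11.0
tool_pos: [0.4851, 0.1021, 0.1486]
eef_rot: [-2.533, -0.042, -1.179]
contact_force: [9.0, -6.2, -4.3]
grip_width: 0.0082
```

Run:
```python
from h import *
from workcell import arm
s=arm.state(); st(s)
for y in (.044,.046): tgt(s,y,0,.047,3.215)
```

```text
t 11.00 y/u/r mm [43.36 -0.22 47.  ] phi -3.0732 tilt 0.22 F y,u,r [-8.8 -2.8 -7.2] M about screw 0.125 M [-2.97  0.18 -1.93] grip 0.0082 J6 -0.693 J5 -0.264
row [np.float64(-0.0009), np.float64(0.0002), np.float64(-0.0)] [np.float64(0.0007), np.float64(-0.0018), np.float64(-0.0025)]
row [np.float64(-0.0035), np.float64(0.0001), np.float64(-0.0)] [np.float64(0.0007), np.float64(-0.0018), np.float64(-0.0025)]
```

Call:
move_arm:
  steps:
    - [-0.0013,0.0001,0.0002,0.0005,-0.0015,-0.001,-1]
    - [-0.0026,0.0,0.0002,0.0005,-0.0015,-0.001,-1]
    - [-0.0039,0.0,0.0002,0.0005,-0.0015,-0.001,-1]
    - [-0.0046,0.0,0.0002,0.0005,-0.0015,-0.001,-1]

```text
time: 11.33
tool_pos: [0.4844, 0.104, 0.1486]
eef_rot: [-2.533, -0.042, -1.179]
contact_force: [10.3, -6.5, -2.8]
grip_width: 0.0083
```

Run:
```python
from h import *
from workcell import arm
s=arm.state(); st(s)
for y in (.046,.048): tgt(s,y,0,.047,3.215)
```

```text
t 11.33 y/u/r mm [45.29 -0.18 46.99] phi -3.0736 tilt 0.20 F y,u,r [-9.5 -4.6 -6.7] M about screw 0.074 M [-3.04  0.09 -2.04] grip 0.0083 J6 -0.707 J5 -0.263
row [np.float64(-0.001), np.float64(0.0002), np.float64(-0.0)] [np.float64(0.0007), np.float64(-0.0016), np.float64(-0.0027)]
row [np.float64(-0.0036), np.float64(-0.0), np.float64(-0.0)] [np.float64(0.0007), np.float64(-0.0016), np.float64(-0.0027)]
```

Call:
move_arm:
  steps:
    - [-0.0013,0.0001,0.0002,0.0005,-0.0015,-0.001,-1]
    - [-0.0026,0.0,0.0002,0.0005,-0.0015,-0.001,-1]
    - [-0.0033,0.0,0.0002,0.0005,-0.0015,-0.001,-1]

```text
time: 11.58
tool_pos: [0.4841, 0.1049, 0.1486]
eef_rot: [-2.533, -0.041, -1.179]
contact_force: [10.5, -6.6, -4.8]
grip_width: 0.0082
```

Run:
```python
from h import *
from workcell import arm
s=arm.state(); st(s)
for y in (.046,.048): tgt(s,y,0,.047,3.215)
```

```text
t 11.58 y/u/r mm [46.27 -0.22 47.01] phi -3.0741 tilt 0.18 F y,u,r [-9.7 -3.6 -8.3] M about screw 0.095 M [-3.11  0.08 -2.06] grip 0.0082 J6 -0.713 J5 -0.263
row [np.float64(0.0003), np.float64(0.0003), np.float64(0.0)] [np.float64(0.0006), np.float64(-0.0015), np.float64(-0.0029)]
row [np.float64(-0.0023), np.float64(0.0001), np.float64(0.0)] [np.float64(0.0006), np.float64(-0.0015), np.float64(-0.0029)]
```

Call:
move_arm:
  steps:
    - [-0.0013,0.0001,0.0002,0.0005,-0.0015,-0.001,-1]
    - [-0.0026,0.0,0.0002,0.0005,-0.0015,-0.001,-1]
    - [-0.0033,0.0,0.0002,0.0005,-0.0015,-0.001,-1]

```text
time: 11.83
tool_pos: [0.4838, 0.1057, 0.1486]
eef_rot: [-2.533, -0.041, -1.18]
contact_force: [11.4, -6.1, -3.6]
grip_width: 0.0088
```

Run:
```python
from h import *
from workcell import arm
s=arm.state(); st(s)
f=arm.grab_frame('side'); np.savez('pics/s11.npz',**f); cv2.imwrite('pics/s11.png',cv2.resize(f['color'][270:350,350:420],None,fx=7,fy=7,interpolation=cv2.INTER_CUBIC))
```

```text
t 11.83 y/u/r mm [47.2  -0.18 47.  ] phi -3.0744 tilt 0.17 F y,u,r [-9.6 -5.1 -8. ] M about screw 0.091 M [-3.14  0.05 -2.09] grip 0.0088 J6 -0.719 J5 -0.263
```

View pics/s11.png

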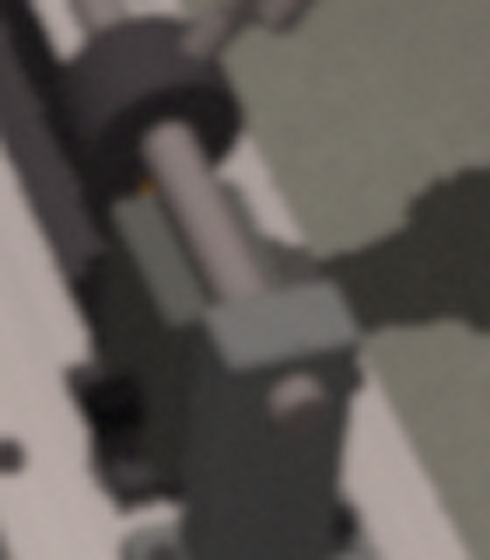

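Call:
move_arm:
  steps:
    - [-0.0013,0.0001,0.0002,0.0005,-0.0015,-0.001,-1]
    - [-0.0026,0.0,0.0002,0.0005,-0.0015,-0.001,-1]
    - [-0.0033,0.0,0.0002,0.0005,-0.0015,-0.001,-1]

```text
time: 12.13
tool_pos: [0.4835, 0.1066, 0.1486]
eef_rot: [-2.533, -0.04, -1.18]
contact_force: [11.0, -6.2, -2.9]
grip_width: 0.0085
```

Run:
```python
from h import *
from workcell import arm
s=arm.state(); st(s)
```

```text
t 12.13 y/u/r mm [48.11 -0.19 47.  ] phi -3.0749 tilt 0.16 F y,u,r [-9.5 -5.1 -7.1] M about screw 0.144 M [-3.18  0.07 -2.05] grip 0.0085 J6 -0.725 J5 -0.262
```

Call:
move_arm:
  steps:
    - [-0.0013,0.0001,0.0002,0.0005,-0.0015,-0.001,-1]
    - [-0.0026,0.0,0.0002,0.0005,-0.0015,-0.001,-1]
    - [-0.0033,0.0,0.0002,0.0005,-0.0015,-0.001,-1]

```text
time: 12.38
tool_pos: [0.4832, 0.1075, 0.1486]
eef_rot: [-2.533, -0.04, -1.18]
contact_force: [11.5, -6.6, -4.1]
grip_width: 0.008
```

Run:
```python
from h import *
from workcell import arm
s=arm.state(); st(s)
```

```text
t 12.38 y/u/r mm [49.   -0.2  47.01] phi -3.0753 tilt 0.16 F y,u,r [-10.1  -4.7  -8.4] M about screw 0.115 M [-3.22  0.02 -2.11] grip 0.0080 J6 -0.732 J5 -0.262
```

Call:
move_arm:
  steps:
    - [-0.0013,0.0001,0.0002,0.0005,-0.0015,-0.001,-1]
    - [-0.0026,0.0,0.0002,0.0005,-0.0015,-0.001,-1]
    - [-0.0033,0.0,0.0002,0.0005,-0.0015,-0.001,-1]

```text
time: 12.63
tool_pos: [0.4829, 0.1083, 0.1486]
eef_rot: [-2.533, -0.04, -1.18]
contact_force: [10.8, -6.7, -4.6]
grip_width: 0.0084
```

Run:
```python
from h import *
from workcell import arm
s=arm.state(); st(s)
```

```text
t 12.63 y/u/r mm [49.86 -0.19 47.  ] phi -3.0758 tilt 0.16 F y,u,r [-9.9 -3.9 -8.4] M about screw 0.091 M [-3.25 -0.08 -2.16] grip 0.0084 J6 -0.738 J5 -0.262
```

Call:
move_arm:
  steps:
    - [-0.0013,0.0001,0.0002,0.0005,-0.0015,-0.001,-1]
    - [-0.0026,0.0,0.0002,0.0005,-0.0015,-0.001,-1]
    - [-0.0033,0.0,0.0002,0.0005,-0.0015,-0.001,-1]

```text
time: 12.88
tool_pos: [0.4826, 0.1089, 0.1486]
eef_rot: [-2.533, -0.04, -1.181]
contact_force: [14.4, -7.9, -4.9]
grip_width: 0.0083
```

Run:
```python
from h import *
from workcell import arm
s=arm.state(); st(s)
f=arm.grab_frame('side'); np.savez('pics/s12.npz',**f); cv2.imwrite('pics/s12.png',cv2.resize(f['color'][270:350,350:420],None,fx=7,fy=7,interpolation=cv2.INTER_CUBIC))
f=arm.grab_frame('top'); np.savez('pics/t12.npz',**f); cv2.imwrite('pics/t12.png',cv2.resize(f['color'][225:345,200:370],None,fx=4.5,fy=4.5,interpolation=cv2.INTER_CUBIC))
```

```text
t 12.88 y/u/r mm [50.56 -0.15 47.02] phi -3.0764 tilt 0.18 F y,u,r [-12.2  -6.2 -10.2] M about screw 0.127 M [-3.91 -0.4  -2.58] grip 0.0083 J6 -0.744 J5 -0.262
```

View pics/s12.png

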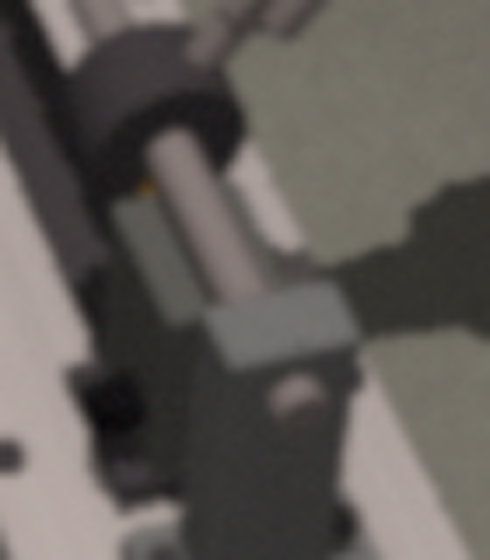

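View pics/t12.png

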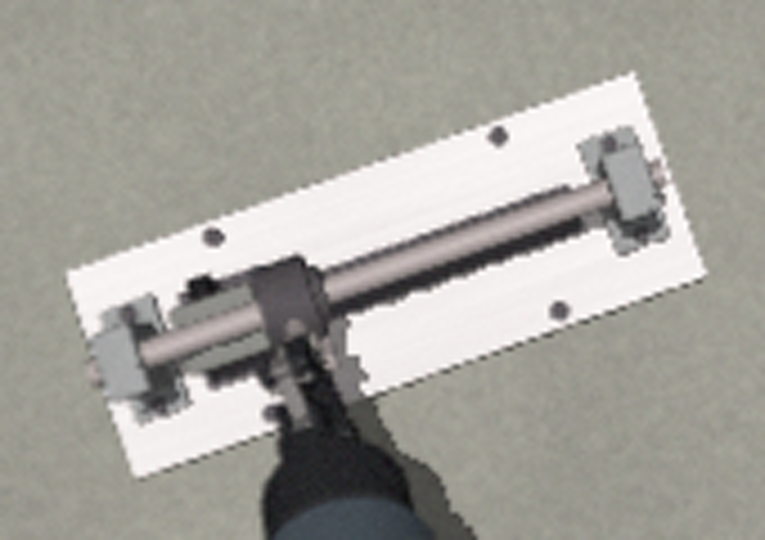

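The force just stepped up (Fy -9.9 to -12.2 N, Mx -3.25 to -3.91) at the predicted place, and the housing hasn't moved in either view. One more small push to confirm the hard stop.

Call:
move_arm:
  steps:
    - [-0.0013,0.0001,0.0004,0.0005,-0.0015,-0.001,-1]
    - [-0.0024,0.0,0.0004,0.0005,-0.0015,-0.001,-1]
    - [-0.0024,0.0,0.0004,0.0005,-0.0015,-0.001,-1]

```text
time: 13.23
tool_pos: [0.4827, 0.109, 0.1486]
eef_rot: [-2.533, -0.039, -1.182]
contact_force: [10.0, -8.4, -2.7]
grip_width: 0.0084
```

Run:
```python
from h import *
from workcell import arm
s=arm.state(); st(s)
```

```text
t 13.23 y/u/r mm [50.59 -0.21 46.98] phi -3.0769 tilt 0.19 F y,u,r [-11.2  -3.9  -6.1] M about screw 0.101 M [-3.36  0.11 -2.23] grip 0.0084 J6 -0.746 J5 -0.262
```

Call:
move_arm:
  steps:
    - [-0.002,0.0001,0.0002,0.0005,-0.0015,-0.001,-1]
    - [-0.0032,0.0,0.0002,0.0005,-0.0015,-0.001,-1]
    - [-0.0038,0.0,0.0002,0.0005,-0.0015,-0.001,-1]
    - [-0.0038,0.0,0.0002,0.0005,-0.0015,-0.001,-1]

```text
time: 13.57
tool_pos: [0.4824, 0.1095, 0.1486]
eef_rot: [-2.534, -0.04, -1.183]
contact_force: [15.4, -10.1, -5.0]
grip_width: 0.0084
```

Run:
```python
from h import *
from workcell import arm
s=arm.state(); st(s); print(s['joint_pos'])
f=arm.grab_frame('wrist'); f.update(tool_pos=s['tool_pos'],eef=s['eef_rot']); np.savez('pics/w13.npz',**f); cv2.imwrite('pics/w13.png',f['color'])
st(arm.state())
```

```text
t 13.57 y/u/r mm [51.15 -0.11 47.02] phi -3.0780 tilt 0.27 F y,u,r [-14.6  -6.3 -10.5] M about screw 0.133 M [-4.67 -0.77 -3.11] grip 0.0084 J6 -0.755 J5 -0.263
[ 0.59725605 -0.17913158 -0.94251945  0.62036547 -0.2626463  -0.75492126]
t 13.62 y/u/r mm [51.14 -0.13 47.04] phi -3.0780 tilt 0.27 F y,u,r [-13.6  -6.8 -10.8] M about screw 0.143 M [-4.66 -0.77 -3.09] grip 0.0081 J6 -0.755 J5 -0.263
```

View pics/w13.png

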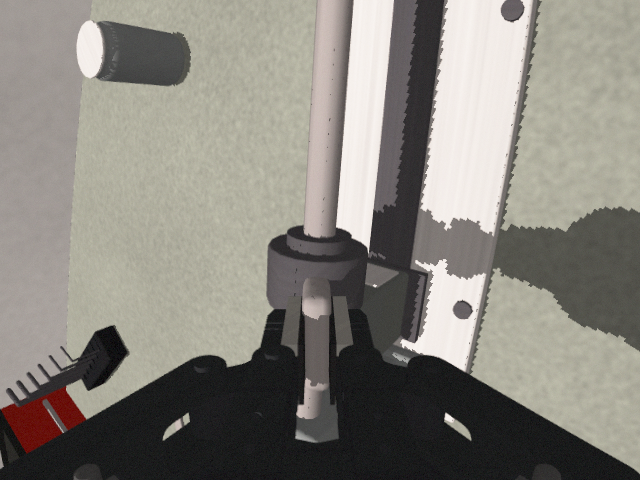

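Run:
```python
from h import *
f=dict(np.load('pics/w13.npz'))
Y,X=np.mgrid[270:420,290:345]; uv=np.c_[X.ravel(),Y.ravel()]
P,z=wpts(f,uv); S=toscrew(loc(P)); k=(z>.08)&(S[:,2]>.066)&(S[:,2]<.074)&(abs(S[:,1])<.009)
k2=k&(abs(S[:,0]-.05)<.03); print(k2.sum(),S[k2].min(0),S[k2].max(0),np.median(S[k2],0)); r=cv2.minAreaRect((S[k2][:,:2]*1000).astype(np.float32)); print(r)
Y,X=np.mgrid[200:330,250:400]; uv=np.c_[X.ravel(),Y.ravel()]; P,z=wpts(f,uv);S=toscrew(loc(P));rr=np.hypot(S[:,1],S[:,2]);k=(rr>.0235)&(rr<.027)&(z>.1)&(S[:,2]>0); print('collar y',k.sum(),np.percentile(S[k,0],[.2,1,5,50,95]))
f=dict(np.load('pics/w7.npz'))
Y,X=np.mgrid[200:330,250:400]; uv=np.c_[X.ravel(),Y.ravel()]; P,z=wpts(f,uv);S=toscrew(loc(P));rr=np.hypot(S[:,1],S[:,2]);k=(rr>.0235)&(rr<.027)&(z>.1)&(S[:,2]>0); print('w7 collar y',k.sum(),np.percentile(S[k,0],[.2,1,5,50,95]))
Y,X=np.mgrid[270:420,290:345]; uv=np.c_[X.ravel(),Y.ravel()]
P,z=wpts(f,uv); S=toscrew(loc(P)); k2=(z>.08)&(S[:,2]>.066)&(S[:,2]<.074)&(abs(S[:,1])<.009); print(S[k2].min(0),S[k2].max(0)); print(cv2.minAreaRect((S[k2][:,:2]*1000).astype(np.float32)))
```

```text
2738 [ 0.03382053 -0.00899348  0.06603559] [0.07143484 0.00857401 0.07399709] [ 0.04719602 -0.00030796  0.07029311]
((52.4948844909668, -1.6388626098632812), (17.322542190551758, 37.40248489379883), 82.89802551269531)
collar y 3626 [0.03787003 0.03816365 0.03883966 0.04744174 0.0629224 ]
w7 collar y 3637 [-0.07562803 -0.07532359 -0.07472222 -0.06618613 -0.0507797 ]
[-0.07979798 -0.00896973  0.06601945] [-0.0416032   0.00814142  0.0739923 ]
((-60.7401237487793, -1.5805244445800781), (16.935443878173828, 38.11086654663086), 84.25733947753906)
```

The stop is confirmed: Mx went to -4.66 for a small extra push. The collar's middle is now at about 52.8 mm while the TCP is at 51.1. I'll open slightly, centre on the screw axis and regrip so that turning doesn't drag the collar.

Call:
move_arm:
  steps:
    - [0,0,0,0,0,0,-1]
    - [0,0,0,0,0,0,-0.5]
    - [0,0,0,0,0,0,-0.5]
    - [0,0,0,0,0,0,-0.5]

```text
time: 13.95
tool_pos: [0.4826, 0.1095, 0.1489]
eef_rot: [-2.533, -0.039, -1.184]
contact_force: [-0.4, 1.2, 0.8]
grip_width: 0.0212
```

Run:
```python
from h import *
from workcell import arm
s=arm.state(); st(s); tgt(s,.0528,0,.047,3.215); tgt(s,.0528,0,.050,3.215)
f=arm.grab_frame('wrist'); f.update(tool_pos=s['tool_pos'],eef=s['eef_rot']); np.savez('pics/w14.npz',**f); cv2.imwrite('pics/w14.png',cv2.resize(f['color'][220:420,220:420],None,fx=3,fy=3))
Y,X=np.mgrid[270:420,290:345]; uv=np.c_[X.ravel(),Y.ravel()]
P,z=wpts(f,uv); S=toscrew(loc(P)); k=(z>.08)&(S[:,2]>.068)&(S[:,2]<.0735)&(abs(S[:,1])<.007)
print(cv2.minAreaRect((S[k][:,:2]*1000).astype(np.float32)),S[k].min(0),S[k].max(0))
Y,X=np.mgrid[200:330,250:400]; uv=np.c_[X.ravel(),Y.ravel()]; P,z=wpts(f,uv);S=toscrew(loc(P));rr=np.hypot(S[:,1],S[:,2]);k=(rr>.0235)&(rr<.027)&(z>.1)&(S[:,2]>0); print('collar y',k.sum(),np.percentile(S[k,0],[.2,1,5,50,95]))
```

```text
t 13.95 y/u/r mm [51.18 -0.45 47.18] phi -3.0785 tilt 0.24 F y,u,r [ 1.2 -0.4  0.7] M about screw -0.031 M [ 0.05  1.71 -0.  ] grip 0.0212 J6 -0.755 J5 -0.262
row [np.float64(-0.0022), np.float64(0.0005), np.float64(0.0002)] [np.float64(0.0008), np.float64(-0.002), np.float64(-0.0052)]
row [np.float64(-0.0022), np.float64(0.0005), np.float64(-0.0038)] [np.float64(0.0008), np.float64(-0.002), np.float64(-0.0052)]
((52.124629974365234, -0.2562894821166992), (37.68905258178711, 9.933016777038574), 3.5348973274230957) [ 0.03324165 -0.00605735  0.06800395] [0.07105317 0.00553648 0.07278667]
collar y 3460 [0.03757877 0.03782477 0.03847822 0.04658419 0.05978244]
```

View pics/w14.png

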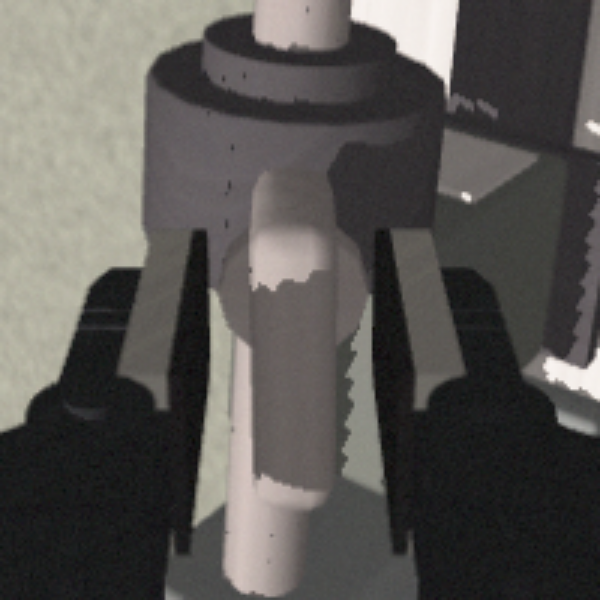

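Run:
```python
from h import *
from workcell import arm
s=arm.state(); st(s); tgt(s,.0523,-.0002,.047,3.204)
```

```text
t 14.00 y/u/r mm [51.23 -0.44 47.2 ] phi -3.0783 tilt 0.24 F y,u,r [0.3 0.5 0.7] M about screw 0.038 M [-0.08  1.7  -0.01] grip 0.0214 J6 -0.755 J5 -0.262
row [np.float64(-0.0015), np.float64(0.0002), np.float64(0.0003)] [np.float64(0.0008), np.float64(-0.002), np.float64(0.0004)]
```

Call:
move_arm:
  steps:
    - [-0.0015,0.0002,0.0003,0.0008,-0.002,0.0004,-0.5]
    - [-0.0015,0.0002,0.0003,0.0008,-0.002,0.0004,-0.5]
    - [-0.0015,0.0002,0.0003,0.0008,-0.002,0.0004,-0.7]
    - [-0.0015,0.0002,0.0003,0.0008,-0.002,0.0004,-1]
    - [-0.0015,0.0002,0.0003,0.0008,-0.002,0.0004,-1]
    - [-0.0015,0.0002,0.0003,0.0008,-0.002,0.0004,-1]
    - [-0.0015,0.0002,0.0003,0.0008,-0.002,0.0004,-1]
  force: 70

```text
time: 14.58
tool_pos: [0.4821, 0.1106, 0.1488]
eef_rot: [-2.531, -0.036, -1.182]
contact_force: [-5.2, -0.7, 4.8]
grip_width: 0.0083
```

Run:
```python
from h import *
from workcell import arm
s=arm.state(); st(s); tgt(s,.0523,-.0002,.047,3.204); tgt(s,.0538,-.0002,.047,2.204)
```

```text
t 14.58 y/u/r mm [52.38 -0.34 47.18] phi -3.0790 tilt 0.03 F y,u,r [1.1 1.5 6.9] M about screw 0.067 M [0.41 2.43 0.37] grip 0.0083 J6 -0.751 J5 -0.259
row [np.float64(0.0001), np.float64(0.0002), np.float64(0.0002)] [np.float64(-0.0003), np.float64(0.0001), np.float64(0.0001)]
row [np.float64(-0.0019), np.float64(0.0001), np.float64(0.0002)] [np.float64(-0.0002), np.float64(0.0002), np.float64(0.5001)]
```

Call:
move_arm:
  steps:
    - [-0.0015,0.0001,0,0,0,0,-1]
    - [-0.003,0.0001,0,0,0,0.03,-1]
    - [-0.003,0.0001,0,0,0,0.08,-1]
    - [-0.003,0.0001,0,0,0,0.13,-1]
    - [-0.003,0.0001,0,0,0,0.18,-1]
    - [-0.003,0.0001,0,0,0,0.23,-1]
    - [-0.003,0.0001,0,0,0,0.28,-1]
    - [-0.003,0.0001,0,0,0,0.33,-1]
    - [-0.003,0.0001,0,0,0,0.38,-1]
    - [-0.003,0.0001,0,0,0,0.43,-1]

```text
time: 15.42
tool_pos: [0.4818, 0.1113, 0.1489]
eef_rot: [-2.688, 0.424, -1.938]
contact_force: [11.8, -8.7, -2.1]
grip_width: 0.0083
```

Run:
```python
from h import *
from workcell import arm
s=arm.state(); st(s); tgt(s,.0545,-.0002,.047,1.5);tgt(s,.0545,-.0002,.047,2.3); print(s['joint_pos'].round(3))
```

```text
t 15.42 y/u/r mm [53.11 -0.36 47.28] phi 2.3380 tilt 0.17 F y,u,r [-12.1  -5.5  -6.5] M about screw 0.103 M [-3.73 -0.49 -2.48] grip 0.0083 J6 -1.633 J5 -0.260
row [np.float64(-0.0011), np.float64(0.0015), np.float64(0.0004)] [np.float64(-0.0014), np.float64(-0.0007), np.float64(0.419)]
row [np.float64(-0.0011), np.float64(0.0015), np.float64(0.0004)] [np.float64(-0.0009), np.float64(-0.0012), np.float64(0.019)]
[ 0.6   -0.181 -0.946  0.629 -0.26  -1.633]
```

Call:
move_arm:
  steps:
    - [-0.0015,0.0019,0.0003,0,0,0.05,-1]
    - [-0.0015,0.0019,0.0003,0,0,0.1,-1]
    - [-0.0015,0.0019,0.0003,0,0,0.15,-1]
    - [-0.0015,0.0019,0.0003,0,0,0.2,-1]
    - [-0.0015,0.0019,0.0003,0,0,0.25,-1]
    - [-0.0015,0.0019,0.0003,0,0,0.3,-1]
    - [-0.0015,0.0019,0.0003,0,0,0.35,-1]
    - [-0.0015,0.0019,0.0003,0,0,0.4,-1]
    - [-0.0015,0.0019,0.0003,0,0,0.44,-1]

```text
time: 16.17
tool_pos: [0.4819, 0.1111, 0.149]
eef_rot: [3.065, 0.605, -2.949]
contact_force: [11.3, -11.1, -0.0]
grip_width: 0.0082
```

Run:
```python
from h import *
from workcell import arm
s=arm.state(); st(s); tgt(s,.0545,-.0002,.047,1.5);tgt(s,.0545,-.0002,.1,1.5); print(s['joint_pos'].round(3))
```

```text
t 16.17 y/u/r mm [52.89 -0.46 47.33] phi 1.4512 tilt 0.41 F y,u,r [-14.2  -5.7  -4. ] M about screw 0.223 M [-4.36 -0.32 -2.78] grip 0.0082 J6 -2.533 J5 -0.262
row [np.float64(0.0006), np.float64(0.0021), np.float64(0.0004)] [np.float64(-0.0036), np.float64(-0.0004), np.float64(-0.0244)]
row [np.float64(0.0006), np.float64(0.0016), np.float64(-0.0702)] [np.float64(-0.0036), np.float64(-0.0004), np.float64(-0.0244)]
[ 0.6   -0.18  -0.948  0.643 -0.262 -2.533]
```

Call:
move_arm:
  steps:
    - [0.0004,0.0015,0.0003,-0.001,0,0.05,-1]
    - [0.0004,0.0015,0.0003,-0.001,0,0.1,-1]
    - [0.0004,0.0015,0.0003,-0.001,0,0.15,-1]
    - [0.0004,0.0015,0.0003,-0.001,0,0.17,-1]
    - [0.0002,0.0005,0.0003,-0.001,0,0.165,-1]

```text
time: 16.58
tool_pos: [0.4823, 0.1106, 0.1492]
eef_rot: [2.85, 0.544, 2.942]
contact_force: [1.1, -3.1, 2.9]
grip_width: 0.0084
```

Run:
```python
from h import *
from workcell import arm
s=arm.state(); st(s)
```

```text
t 16.58 y/u/r mm [52.28 -0.69 47.34] phi 1.1173 tilt 0.40 F y,u,r [-3.3 -1.7  2.4] M about screw -0.162 M [-0.89  1.08 -0.82] grip 0.0084 J6 -2.863 J5 -0.261
```

Past the lock point, at phi about 1.12. Now releasing and backing off along the screw axis.

Call:
move_arm:
  steps:
    - [0,0,0,0,0,0,0]
    - [0,0,0,0,0,0,0.5]
    - [0,0,0,0,0,0,0.5]
    - [0,0,-0.01,0,0,0,0.5]
    - [0,0,-0.03,0,0,0,0.5]
    - [0,0,-0.05,0,0,0,0.5]
    - [0,0,-0.07,0,0,0,0.5]
    - [0,0,-0.07,0,0,0,0.5]

```text
time: 17.25
tool_pos: [0.454, 0.1019, 0.1951]
eef_rot: [2.846, 0.547, 2.941]
contact_force: [-0.0, 0.5, -0.1]
grip_width: 0.064
```

Run:
```python
from h import *
from workcell import arm
s=arm.state(); st(s)
f=arm.grab_frame('wrist'); f.update(tool_pos=s['tool_pos'],eef=s['eef_rot']); np.savez('pics/w15.npz',**f); cv2.imwrite('pics/w15.png',f['color'])
P,z=wpts(f,np.c_[[a.ravel() for a in np.meshgrid(range(200,440),range(150,400))]].T); S=toscrew(loc(P)); k=(z>.1)&(S[:,2]>.067)&(S[:,2]<.0735)&(np.hypot(S[:,1],S[:,0]-.0525)<.023)
r=cv2.minAreaRect((S[k][:,:2]*1000).astype(np.float32)); print(k.sum(),r)
for ph in (1.117+1.05,1.117+2.1,1.117+np.pi): tgt(s,.0523,-.0003,.1,ph)
```

```text
t 17.25 y/u/r mm [ 53.45  -2.75 101.93] phi 1.1175 tilt 0.36 F y,u,r [ 0.5 -0.1 -0.1] M about screw -0.017 M [-0.02  1.65 -0.04] grip 0.0640 J6 -2.741 J5 -0.486
1510 ((52.68344497680664, 0.5017261505126953), (37.91867446899414, 9.771379470825195), 64.1850814819336)
row [np.float64(0.0023), np.float64(-0.0028), np.float64(0.0026)] [np.float64(-0.0027), np.float64(0.0018), np.float64(-0.5248)]
row [np.float64(0.0023), np.float64(-0.0028), np.float64(0.0026)] [np.float64(-0.0038), np.float64(0.0002), np.float64(-1.0498)]
row [np.float64(0.0023), np.float64(-0.0028), np.float64(0.0026)] [np.float64(-0.0044), np.float64(-0.0022), np.float64(-1.5706)]
```

View pics/w15.png

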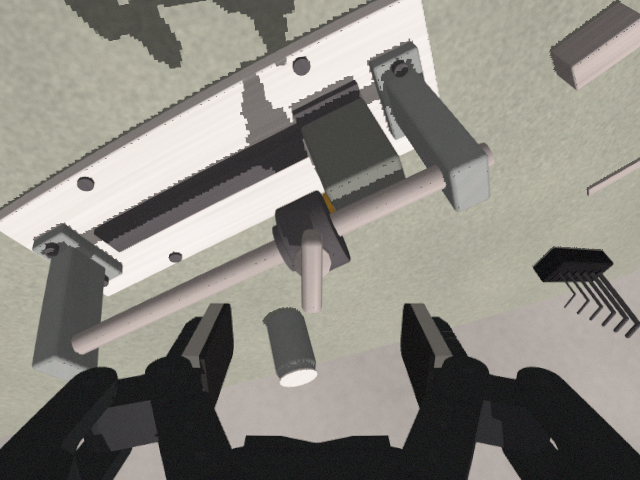

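Call:
move_arm:
  steps:
    - [0.002,-0.0028,0.0026,-0.001,0.001,-0.06,0.2]
    - [0.002,-0.0028,0.0026,-0.001,0.001,-0.12,0.2]
    - [0.002,-0.0028,0.0026,-0.001,0.001,-0.18,0.2]
    - [0.002,-0.0028,0.0026,-0.002,0.001,-0.24,0.2]
    - [0.002,-0.0028,0.0026,-0.002,0.001,-0.3,0.2]
    - [0.002,-0.0028,0.0026,-0.002,0.001,-0.36,0.2]
    - [0.002,-0.0028,0.0026,-0.002,0.001,-0.42,0.2]
    - [0.002,-0.0028,0.0026,-0.002,0.001,-0.48,0.2]
    - [0.002,-0.0028,0.0026,-0.003,0.001,-0.54,0.2]
    - [0.002,-0.0028,0.0026,-0.003,0.001,-0.6,0.2]
    - [0.002,-0.0028,0.0026,-0.003,0.001,-0.66,0.2]
    - [0.002,-0.0028,0.0026,-0.003,0.001,-0.72,0.2]

```text
time: 18.3
tool_pos: [0.4537, 0.1005, 0.1897]
eef_rot: [-2.613, 0.317, -1.725]
contact_force: [0.4, -0.3, 0.3]
grip_width: 0.051
```

Run:
```python
from h import *
from workcell import arm
s=arm.state(); st(s); tgt(s,.0524,0,.1,1.120+np.pi)
```

```text
t 18.30 y/u/r mm [52.15  0.93 97.89] phi 2.5636 tilt 0.13 F y,u,r [-0.4 -0.4  0.1] M about screw -0.019 M [-0.03  1.74 -0.04] grip 0.0510 J6 -1.275 J5 -0.476
row [np.float64(-0.0009), np.float64(-0.0009), np.float64(-0.0028)] [np.float64(0.0013), np.float64(-0.0), np.float64(-0.849)]
```

Call:
move_arm:
  steps:
    - [-0.0009,-0.0009,-0.0028,0.001,0,-0.06,0]
    - [-0.0009,-0.0009,-0.0028,0.001,0,-0.12,0]
    - [-0.0009,-0.0009,-0.0028,0.001,0,-0.18,0]
    - [-0.0009,-0.0009,-0.0028,0.001,0,-0.24,0]
    - [-0.0009,-0.0009,-0.0028,0.001,0,-0.3,0]
    - [-0.0009,-0.0009,-0.0028,0.001,0,-0.36,0]
    - [-0.0009,-0.0009,-0.0028,0.001,0,-0.42,0]
    - [-0.0009,-0.0009,-0.0028,0.001,0,-0.48,0]
    - [-0.0009,-0.0009,-0.0028,0.001,0,-0.54,0]
    - [-0.0009,-0.0009,-0.0028,0.001,0,-0.6,0]
    - [-0.0009,-0.0009,-0.0028,0.001,0,-0.66,0]
    - [-0.0009,-0.0009,-0.0028,0.001,0,-0.72,0]

```text
time: 19.3
tool_pos: [0.4532, 0.1004, 0.1906]
eef_rot: [-2.719, -0.452, -0.464]
contact_force: [-0.3, 0.5, 0.1]
grip_width: 0.0429
```

Run:
```python
from h import *
from workcell import arm
s=arm.state(); st(s); tgt(s,.0524,0,.1,1.120+np.pi); tgt(s,.0524,0,.048,1.120+np.pi)
```

```text
t 19.30 y/u/r mm [52.27  0.8  98.97] phi -2.2734 tilt 0.13 F y,u,r [0.5 0.  0.2] M about screw -0.006 M [-0.02  1.67 -0.02] grip 0.0429 J6 0.171 J5 -0.481
row [np.float64(0.0007), np.float64(-0.0008), np.float64(-0.0014)] [np.float64(0.0009), np.float64(0.0007), np.float64(-0.1259)]
row [np.float64(0.0008), np.float64(-0.001), np.float64(0.068)] [np.float64(0.0009), np.float64(0.0007), np.float64(-0.1259)]
```

Call:
move_arm:
  steps:
    - [0.0007,-0.0008,-0.0014,0.001,0.0007,-0.06,0]
    - [0.0007,-0.0008,-0.0014,0.001,0.0007,-0.126,0]
    - [0.0007,-0.0008,0.0,0.001,0.0007,-0.126,0]
    - [0.0007,-0.0008,0.0,0.001,0.0007,-0.126,0]

```text
time: 19.63
tool_pos: [0.4537, 0.1006, 0.19]
eef_rot: [-2.845, -0.541, -0.199]
contact_force: [-0.4, 0.4, -0.3]
grip_width: 0.0425
```

Run:
```python
from h import *
from workcell import arm
s=arm.state(); st(s)
f=arm.grab_frame('wrist'); f.update(tool_pos=s['tool_pos'],eef=s['eef_rot']); np.savez('pics/w16.npz',**f); cv2.imwrite('pics/w16.png',f['color'])
P,z=wpts(f,np.c_[[a.ravel() for a in np.meshgrid(range(200,440),range(150,400))]].T); S=toscrew(loc(P)); k=(z>.1)&(S[:,2]>.067)&(S[:,2]<.0735)&(np.hypot(S[:,1],S[:,0]-.0525)<.023)
r=cv2.minAreaRect((S[k][:,:2]*1000).astype(np.float32)); print(k.sum(),r)
tgt(s,.0524,.0001,.048,1.120+np.pi)
```

```text
t 19.63 y/u/r mm [52.27  0.7  98.13] phi -2.0245 tilt 0.08 F y,u,r [ 0.5  0.4 -0.1] M about screw -0.003 M [-0.03  1.74 -0.02] grip 0.0425 J6 0.420 J5 -0.476
1582 ((52.573150634765625, -0.8276214599609375), (37.27796173095703, 9.936746597290039), 64.47261810302734)
row [np.float64(0.0007), np.float64(-0.0006), np.float64(0.0668)] [np.float64(0.0005), np.float64(0.0005), np.float64(-0.0014)]
```

View pics/w16.png

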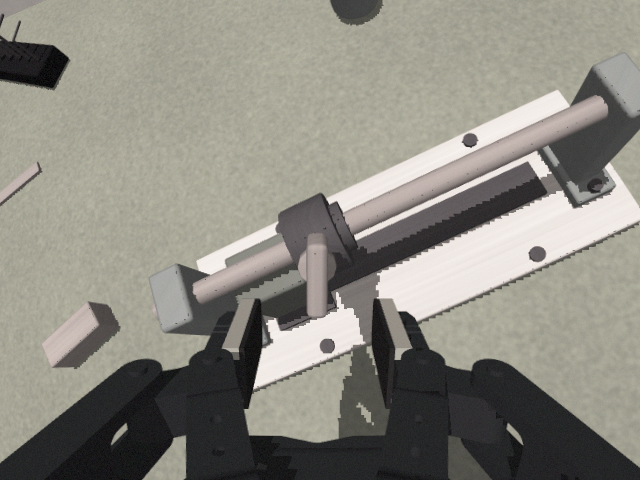

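Call:
move_arm:
  steps:
    - [0.0008,-0.0009,0.02,0.0005,0.0005,-0.001,0]
    - [0.0008,-0.0009,0.035,0.0005,0.0005,-0.001,0]
    - [0.0008,-0.0009,0.05,0.0005,0.0005,-0.001,0]
    - [0.0008,-0.0009,0.06,0.0005,0.0005,-0.001,0]
    - [0.0008,-0.0009,0.0665,0.0005,0.0005,-0.001,0]
    - [0.0008,-0.0009,0.0665,0.0005,0.0005,-0.001,0]
    - [0.0008,-0.0009,0.0665,0.0005,0.0005,-0.001,0]

```text
time: 20.27
tool_pos: [0.4811, 0.1102, 0.1492]
eef_rot: [-2.844, -0.541, -0.2]
contact_force: [-0.5, -0.8, -0.8]
grip_width: 0.0427
```

Run:
```python
from h import *
from workcell import arm
s=arm.state(); st(s)
tgt(s,.0526,-.00015,.0475,1.122+np.pi)
```

```text
t 20.27 y/u/r mm [52.33  0.33 48.08] phi -2.0252 tilt 0.07 F y,u,r [-0.6  1.1 -0.3] M about screw -0.007 M [0.02 1.75 0.  ] grip 0.0427 J6 0.307 J5 -0.266
row [np.float64(0.0004), np.float64(-0.0006), np.float64(0.0008)] [np.float64(0.0004), np.float64(0.0004), np.float64(-0.0028)]
```

Call:
move_arm:
  steps:
    - [0.0004,-0.0006,0,0.0004,0.0004,-0.001,-0.4]
    - [0.0004,-0.0006,0,0.0004,0.0004,-0.001,-0.7]
    - [0.0004,-0.0006,0,0.0004,0.0004,-0.001,-1]
    - [0.0004,-0.0006,0,0.0004,0.0004,-0.001,-1]
    - [0.0004,-0.0006,0,0.0004,0.0004,-0.001,-1]
    - [0.0004,-0.0006,0,0.0004,0.0004,-0.001,-1]
    - [0.0004,-0.0006,0,0.0004,0.0004,-0.001,-1]
  force: 80

```text
time: 20.85
tool_pos: [0.4811, 0.11, 0.1498]
eef_rot: [-2.845, -0.542, -0.199]
contact_force: [-4.2, -2.9, 4.0]
grip_width: 0.0077
```

Run:
```python
from h import *
from workcell import arm
s=arm.state(); st(s)
tgt(s,.0526,-.00015,.0475,1.122+np.pi)
```

```text
t 20.85 y/u/r mm [5.207e+01 3.000e-02 4.864e+01] phi -2.0243 tilt 0.05 F y,u,r [-1.3  1.7  6.1] M about screw -0.053 M [-0.54  2.28 -0.44] grip 0.0077 J6 0.306 J5 -0.266
row [np.float64(-0.0001), np.float64(-0.0007), np.float64(0.0015)] [np.float64(0.0004), np.float64(-0.0003), np.float64(-0.0024)]
```

Call:
move_arm:
  steps:
    - [-0.0004,-0.0012,0,0,0,0.04,-1]
    - [-0.0006,-0.0012,0,0,0,0.08,-1]
    - [-0.0006,-0.0012,0,0,0,0.12,-1]
    - [-0.0006,-0.0012,0,0,0,0.16,-1]
    - [-0.0006,-0.0012,0,0,0,0.2,-1]
    - [-0.0006,-0.0012,0,0,0,0.24,-1]
    - [-0.0006,-0.0012,0,0,0,0.28,-1]
    - [-0.0006,-0.0012,0,0,0,0.32,-1]
    - [-0.0006,-0.0012,0,0,0,0.36,-1]
    - [-0.0006,-0.0012,0,0,0,0.4,-1]
    - [-0.0006,-0.0012,0,0,0,0.44,-1]

```text
time: 21.77
tool_pos: [0.481, 0.1106, 0.1501]
eef_rot: [-2.544, -0.134, -1.042]
contact_force: [8.9, -3.2, -5.1]
grip_width: 0.0076
```

Run:
```python
from h import *
from workcell import arm
s=arm.state(); st(s)
tgt(s,.0526,-.00015,.0485,.2+np.pi)
f=arm.grab_frame('wrist'); f.update(tool_pos=s['tool_pos'],eef=s['eef_rot']); np.savez('pics/w17.npz',**f); cv2.imwrite('pics/w17.png',f['color'][200:440,160:480])
```

```text
t 21.77 y/u/r mm [52.69 -0.17 48.77] phi -2.9086 tilt 0.10 F y,u,r [-6.  -3.1 -8.5] M about screw 0.177 M [-1.88  0.93 -1.1 ] grip 0.0076 J6 -0.585 J5 -0.266
row [np.float64(0.0001), np.float64(0.0001), np.float64(0.0004)] [np.float64(0.0001), np.float64(-0.0009), np.float64(0.0165)]
```

View pics/w17.png

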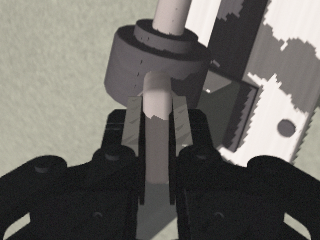

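Call:
move_arm:
  steps:
    - [0,0,0,0,0,0.03,-1]
    - [0,0,0,0,0,0.06,-1]
    - [0,0,0,0,0,0.09,-1]
    - [0,0,0,0,0,0.1,-1]

```text
time: 22.15
tool_pos: [0.4811, 0.1105, 0.1502]
eef_rot: [-2.531, -0.016, -1.214]
contact_force: [7.3, -1.4, -5.7]
grip_width: 0.0082
```

Run:
```python
from h import *
from workcell import arm
s=arm.state(); st(s)
```

```text
t 22.15 y/u/r mm [52.58 -0.32 48.79] phi -3.1173 tilt 0.12 F y,u,r [-3.8 -2.  -8.3] M about screw 0.119 M [-1.15  0.65 -0.66] grip 0.0082 J6 -0.793 J5 -0.267
```

Call:
move_arm:
  steps:
    - [0,0,0.0003,0,0,0.02,-1]
    - [0,0,0.0003,0,0,0.04,-1]
    - [0,0,0.0003,0,0,0.05,-1]
    - [0,0,0.0003,0,0,0.05,-1]

```text
time: 22.48
tool_pos: [0.4812, 0.1105, 0.1502]
eef_rot: [-2.532, 0.04, -1.294]
contact_force: [2.1, -3.0, -0.4]
grip_width: 0.0081
```

Run:
```python
from h import *
from workcell import arm
s=arm.state(); st(s)
f=arm.grab_frame('wrist'); f.update(tool_pos=s['tool_pos'],eef=s['eef_rot']); np.savez('pics/w18.npz',**f); cv2.imwrite('pics/w18.png',cv2.resize(f['color'][220:420,220:420],None,fx=3,fy=3))
```

```text
t 22.48 y/u/r mm [52.53 -0.43 48.76] phi 3.0687 tilt 0.16 F y,u,r [-3.5 -0.6 -0.9] M about screw 1.547 M [-1.8   1.6   0.63] grip 0.0081 J6 -0.893 J5 -0.266
```

View pics/w18.png

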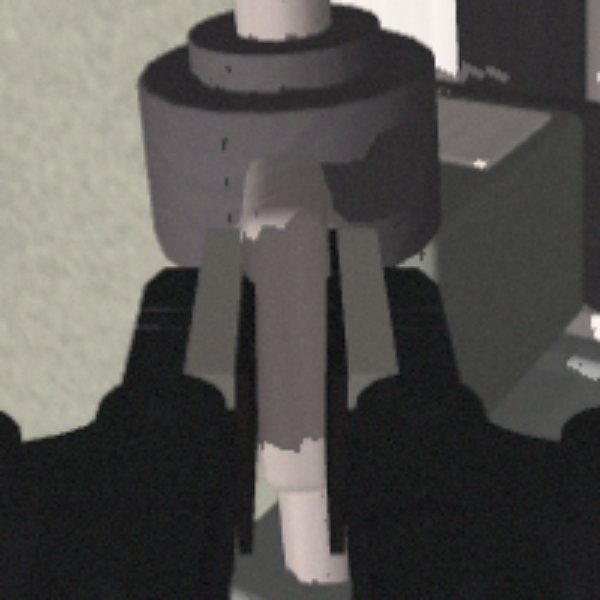

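The moment about the screw rose to 1.55 N·m, far above the 0.3 needed to turn it, so it is on its stop. Releasing and backing out along the axis.

Call:
move_arm:
  steps:
    - [0,0,0,0,0,0,-0.5]
    - [0,0,0,0,0,0,0]
    - [0,0,0,0,0,0,0]
    - [0,0,0,0,0,0,0.2]
    - [0,0,-0.02,0,0,0,0.2]
    - [0,0,-0.05,0,0,0,0.2]
    - [0,0,-0.08,0,0,0,0.2]
    - [0,0,-0.11,0,0,0,0.2]
    - [0,0,-0.15,0,0,0,0.2]
    - [0,0,-0.15,0,0,0,0.2]

```text
time: 23.37
tool_pos: [0.4203, 0.0901, 0.2482]
eef_rot: [-2.523, 0.044, -1.293]
contact_force: [0.4, -0.4, 0.9]
grip_width: 0.0511
```

Run:
```python
from h import *
from workcell import arm
s=arm.state(); st(s)
f=arm.grab_frame('wrist'); f.update(tool_pos=s['tool_pos'],eef=s['eef_rot']); np.savez('pics/w19.npz',**f); cv2.imwrite('pics/w19.png',f['color'])
P,z=wpts(f,np.c_[[a.ravel() for a in np.meshgrid(range(200,440),range(100,400))]].T); S=toscrew(loc(P)); k=(z>.1)&(S[:,2]>.067)&(S[:,2]<.0735)&(np.hypot(S[:,1],S[:,0]-.0525)<.023)
r=cv2.minAreaRect((S[k][:,:2]*1000).astype(np.float32)); print(k.sum(),r)
rr=np.hypot(S[:,1],S[:,2]);k=(rr>.0235)&(rr<.027)&(z>.1)&(S[:,2]>0)&(abs(S[:,0]-.05)<.04); print('collar y',k.sum(),np.percentile(S[k,0],[.2,1,5,50,95,99,99.8]))
for n in('side','top'):
    f=arm.grab_frame(n); np.savez(f'pics/{n}20.npz',**f)
    y,x,h,w,sc=(200,290,170,140,3.5) if n=='side' else (225,200,120,170,4.5)
    cv2.imwrite(f'pics/{n}20.png',cv2.resize(f['color'][y:y+h,x:x+w],None,fx=sc,fy=sc,interpolation=cv2.INTER_CUBIC))
```

```text
t 23.37 y/u/r mm [ 53.48  -4.   165.93] phi 3.0678 tilt 0.52 F y,u,r [-0.5 -0.8  0.6] M about screw 0.005 M [0.03 1.53 0.03] grip 0.0511 J6 -0.753 J5 -0.720
902 ((52.442039489746094, -0.17883014678955078), (9.984458923339844, 37.74656295776367), 89.89087677001953)
collar y 1601 [0.03748974 0.03765725 0.03837277 0.04953802 0.06543796 0.06693234
 0.08331126]
```

View pics/w19.png

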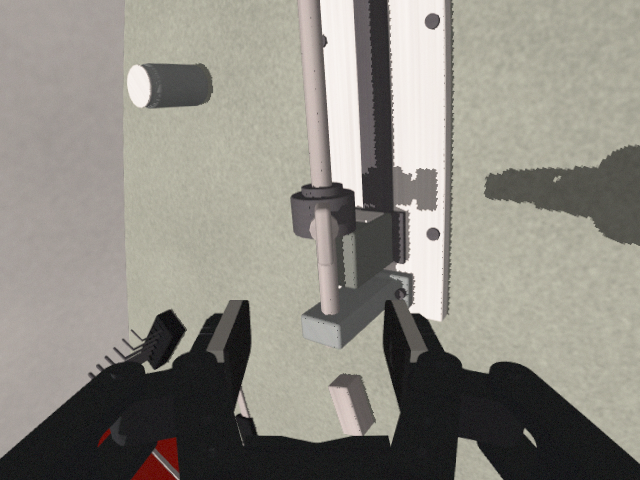

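View pics/side20.png

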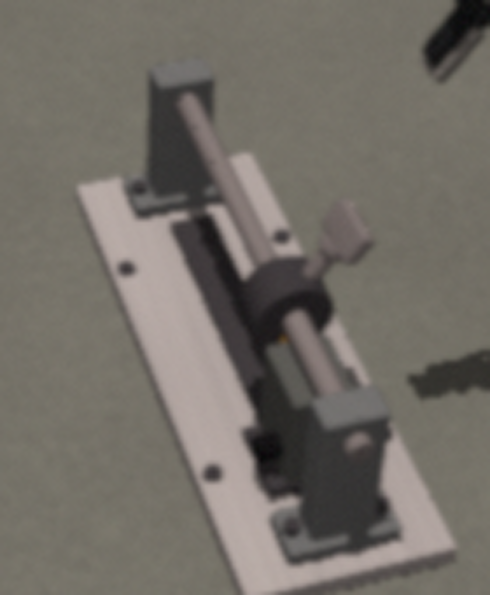

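View pics/top20.png

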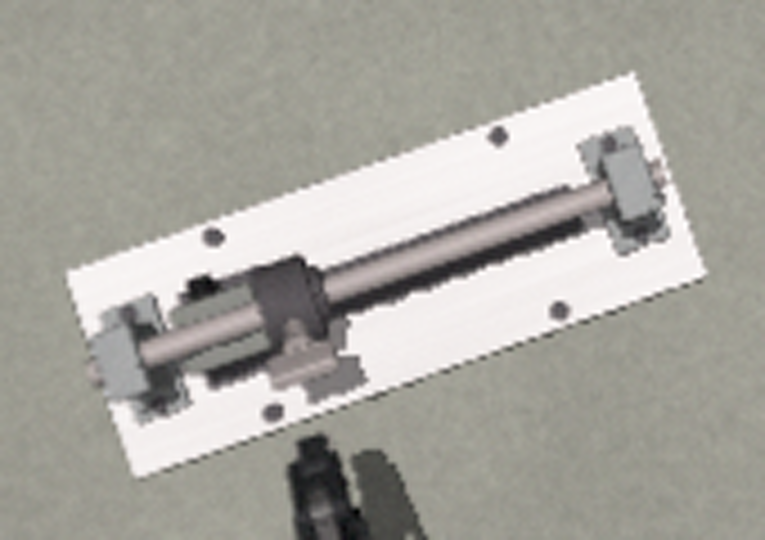

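The bar is square to the rod (-0.1°), so the screw is on its stop. As a last check that the plunger is home, I'll compare the housing's front face before and now, and the gap to the collar, which should be 4 mm.

Run:
```python
from h import *
for n in('w1','w2','w19'):
    f=dict(np.load(f'pics/{n}.npz')); P,z=wpts(f,np.c_[[a.ravel() for a in np.meshgrid(range(640),range(0,330))]].T); L=loc(P)
    k=(z>.1)&(abs(L[:,2]-.099)<.0025)&(abs(L[:,0])<.022)&(abs(L[:,0])>.009)&(L[:,1]>.05)&(L[:,1]<.15)
    print(n,k.sum(),np.percentile(L[k,1],[0,1,5,95,99,100]).round(4) if k.sum() else '', np.percentile(L[k,0],[1,99]).round(4) if k.sum() else '')
    k=(z>.1)&(abs(L[:,2]-.085)<.012)&(abs(L[:,0])<.018)&(L[:,1]>.04)&(L[:,1]<.08)
    print('  front/low',k.sum(),np.percentile(L[k,1],[1,25,50,75,99]).round(4) if k.sum() else '')
a=np.load('pics/top0.npz')['color'].astype(int);b=np.load('pics/top20.npz')['color'].astype(int)
d=abs(a-b).max(2); print('top diff switch rear area',d[285:312,238:252].max(), 'bystanders', d[165:200,262:292].max(), d[295:325,148:182].max(), d[300:330,435:465].max())
# subpixel shift of housing rear region
A=np.load('pics/side0.npz')['color'];B=np.load('pics/side20.npz')['color']
ga=cv2.cvtColor(A,6)[300:350,362:382].astype(np.float32);gb=cv2.cvtColor(B,6)[300:350,362:382].astype(np.float32); print(cv2.phaseCorrelate(ga,gb), abs(ga-gb).max())
o=np.hstack([cv2.resize(cv2.imread('pics/w19.png')[170:300,280:420],None,fx=5,fy=5,interpolation=cv2.INTER_CUBIC)]); cv2.imwrite('pics/w19c.png',o)
```

```text
w1 526 [0.0712 0.0718 0.0731 0.0998 0.1017 0.1056] [-0.0201  0.0195]
  front/low 223 [0.0596 0.0655 0.0709 0.0712 0.0729]
w2 18 [0.0709 0.0709 0.071  0.0721 0.0722 0.0722] [-0.0157 -0.0091]
  front/low 575 [0.0594 0.0658 0.0708 0.0712 0.0719]
w19 723 [0.0572 0.0721 0.0748 0.1404 0.1477 0.1499] [-0.0201  0.0186]
  front/low 56 [0.0704 0.0707 0.071  0.0711 0.0743]
top diff switch rear area 14 bystanders 11 9 9
((-0.08959283258898587, -0.053536207291614346), 0.9975304921865463) 31.0
```

View pics/w19c.png

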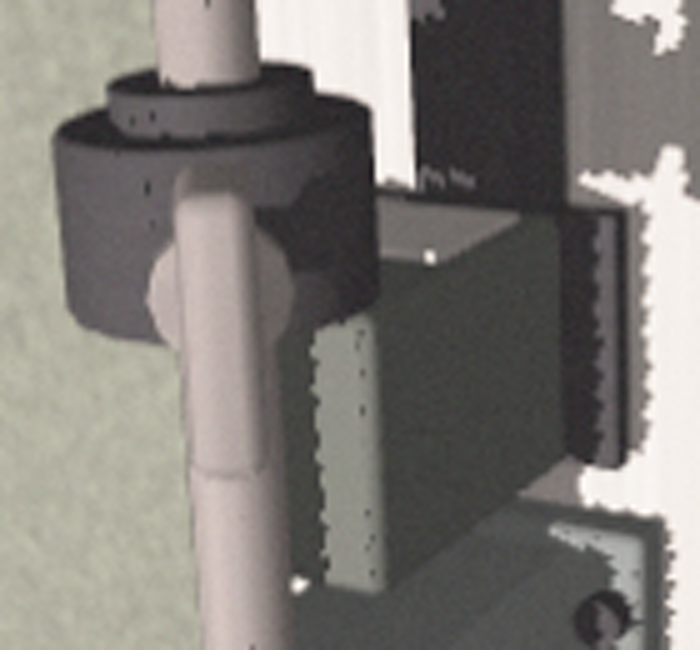

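The housing front is at 71.1 mm before and 70.9 mm now, so the switch hasn't moved. "Fully home" then means the collar at about 52.1 mm, and I measure about 52.4–52.6 mm. Everything agrees, so I'm handing in.

```bash
python3 -c "
from workcell import arm
print(arm.state()['time']); print(arm.close_job())"
```

```text
23.5167
the job is handed in; nothing more can be done
None
```

The job is done and handed in after 23.5 s, with the gripper backed off and touching nothing. I loosened the screw 3.1 rad, about half a turn. I then slid the collar about 114 mm to the plunger's hard stop and tightened the screw to its stop, with one regrasp on the way.

**Checks that agreed:**
- **Plunger home:** the sliding force rose clearly at the end of the plunger's travel, from 9.9 to 14.6 N in total including about 8 N of friction. That left roughly 6 N on the plunger, well under the 30 N that would shove the switch.
- **Collar position:** its middle measures 52.4–52.6 mm. The housing's front face puts fully home at about 52.1 mm, which is within the camera error of about 2 mm.
- **Switch:** its front face was at 71.1 mm before and 70.9 mm after, so it did not move along the rail.
- **Screw tight:** the moment about the screw reached 1.5 N·m at the stop, and the bar ended at -0.1° to the rod.
- **Bystanders:** the top pictures before and after show no change at the holder, can or gauge.

**What disagreed or failed:**
- **Fingertips:** the cameras showed them about 10 mm behind the reported TCP, not 25 mm ahead as stated. My first grasp closed on nothing above the head; I corrected the depth and regrasped.
- **First real grip:** it pressed about 26 N along the screw for a moment before I eased it off.
- **After easing the push:** the collar read about 0.3 mm further back, within camera noise. I kept a light push on it while tightening until the screw locked, then less.
- **Arm model:** my fitted model was off by up to 26 mm in position, so I used it only to judge joint trends.

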